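Load the drying chamber and key its lid home

TASK

Open the vent lever of the steel drying chamber fully, stand all the amber sample jars upright inside the chamber, then lay the lid on the rim with its key about an eighth of a turn away from the notch and turn it on the rim, without forcing it, until the key drops into the notch and the lid sits fully home. Only then turn the vent fully shut; leave the other things on the bench where they are.

Things in the scene. Friction and masses are not known exactly. Their poses are not given: they have to be found in the camera images.
- pot: Drying chamber: round open steel pot, fixed to the bench (its place and yaw differ from start to start). Outer diameter 204 mm, bore 180 mm, wall 12 mm, flat inner floor 8 mm above the bench, rim top 96 mm above the bench. Origin: centre of the underside; z up. The rim has one notch on the pot's +x side; the vent valve stands out on its -y side
- pot_rim (a point): Centre of the pot's mouth, at the height of the rim top (96 mm)
- pot_notch (a point): The notch: a gap 21 mm wide and 9 mm deep across the rim's 12 mm wall, dark steel at its bottom. This point is at the outer edge of the rim, mid notch, at the height of the rim top
- vent (a joint): Vent valve, a quarter-turn lever that swings level about an upright axis: 0 = shut (lever square to the pipe, pointing along the pot's +x), 1.571 = fully open (lever in line with the pipe, pointing away from the pot along its -y). It turns clockwise seen from above to open, and has a stop at each end; it stays where left (friction about 0.1 N m). It starts between 0 and 0.2
- vent_hinge (a point): On the vent lever's turning axis, at mid height of the lever, 86 mm above the bench, 145 mm from the pot's axis
- vent_grip (a point): Place to hold the vent lever, 62 mm out from its axis. The lever is a black bar 14 mm wide and 16 mm tall (78 to 94 mm above the bench) which ends 86 mm from the axis; x points along it, outwards
- lid: Chamber lid, 0.5 kg, starts flat on the bench. Origin: centre of its underside, z up. Spigot of diameter 172 mm (lowest 5 mm: 164 mm), 14 mm deep, drops into the bore; above it a round aluminium plate, diameter 204 mm, z = 14 to 22 mm. Origin 90 mm above the bench when the key rides on the rim and the lid is held level (let go there, it leans a little), 82 mm when fully home with the key in the notch
- lid_key (a point): The lid's key: dark steel lug on its +x side, 16 mm wide, from 88 to 116 mm from the lid's centre (14 mm past the plate's edge), reaching 8 mm below the plate. This point is on its underside, 102 mm from the centre along the lid's x; it lies over the pot_notch point when in line
- lid_handle (a point): Middle of the lid's bar handle, 48 mm above the lid's underside. The bar runs along x (towards the key), 80 mm long, 20 mm wide, from z = 21 to 65 mm above the lid's underside
- jar1: Amber glass sample jar with a black cap, upright cylinder 54 mm in diameter and 58 mm tall, about 150 g; three or four of the four are there. Origin: centre of its underside, z up
- jar2: Amber glass sample jar with a black cap, upright cylinder 54 mm in diameter and 58 mm tall, about 150 g; three or four of the four are there. Origin: centre of its underside, z up
- jar3: Amber glass sample jar with a black cap, upright cylinder 54 mm in diameter and 58 mm tall, about 150 g; three or four of the four are there. Origin: centre of its underside, z up
- jar4: Amber glass sample jar with a black cap, upright cylinder 54 mm in diameter and 58 mm tall, about 150 g; three or four of the four are there. Origin: centre of its underside, z up
- beaker: Bystander: open glass beaker, 72 mm across, 85 mm tall. Origin: centre of its underside
- flask: Bystander: green conical flask, 84 mm across, 125 mm tall. Origin: centre of its underside
- reagent: Bystander: white bottle, 68 mm across, 170 mm tall. Origin: centre of its underside
- dishes: Bystander: stack of clear dishes, 88 mm across, 50 mm tall. Origin: centre of its underside
- timer: Bystander: white bench timer, 60 x 70 x 25 mm. Origin: centre of its underside
- spatula: Bystander: spatula lying on the bench. Origin: on the bench under it; x along it
Not all that is in view belongs to the job. What is shaped like the jar2 but red or turquoise is not meant.

How it is judged:
By the outcome, as a careful person would: the job done as asked, in the order asked, and still so for the second after the job is handed in, with the robot touching nothing.
Of jar1, jar2, jar3, jar4 only 3 to 4 are there at a start; the rules pass over those that are not, and their reading is None.
At some moment in a run one of jar1, jar2, jar3, jar4 may be knocked a few centimetres aside while the robot is not near it.
It also fails if it takes over 208 s, if anything falls off the work surface, if the arm or the gripper's body presses on something with over 40 N, if the wrist force passes 120 N, or if a joint passes its speed limit or range.

ROBOT

A 7-joint arm with a two-finger parallel gripper is mounted at the origin on the work surface. World frame = base frame: x ahead of the robot, y to its left, z up, the work surface at z = 0. Lengths are in m, angles in rad, forces in N, time in s.
With the tool pointing down it reaches from about 0.425 to 0.875 m from the base axis. Payload 4.7 kg.
Tool frame: the origin (TCP) lies midway between the tips of the shut fingers; the grasp point (between the pads) lies 19 mm behind it; z points along the fingers, y is the direction in which the jaws open and shut (so a half turn about z gives the same grasp; the last joint's range is limited). The gripper opens to 87 mm and grips with 3 to 60 N. Pads are 19 mm wide; open, the fingers measure 117 mm over their backs; the gripper's body (75 mm by 190 mm) begins 51 mm behind the grasp point.
Start: joints at [1.26, 0.321, -0.07, 1.45, 0.023, 1.371, -0.057], TCP at [0.207, -0.616, 0.185] pointing down, gripper open.
Joint ranges: [-2.86, 2.86], [-0.3, 2.09], [-1.38, 1.24], [0.06, 2.45], [-1.56, 4.7], [0.09, 2.05], [-2.69, 2.69]. Speed limits (rad/s): [2.57, 2.57, 3.14, 3.14, 3.14, 3.14, 3.14].

INTERFACE

Orientations are given as a rotation vector (axis times angle).
In Python, from bench import get_state, eyes, job gives the robot as it stands. The module is installed in compiled form; this text tells all that it offers.
- The arm moves only by the shell command python3 -m jog 'ROWS' [FORCE]. ROWS is JSON, a list that holds one entry, the list of rows, each a list of 5 numbers: the opening, from 0 (shut) to 1 (fully open), then the shift along the tool's x, y, z in units of 40 mm (1.0 is 40 mm), then the turn about the tool's z in units of 5 degrees (1.0 is 5 degrees). In form: [[[jaw, dx, dy, dz, turn], ...]]. A call has 1 to 10 rows; each row shifts and turns the commanded pose from where the row before left it, along the tool's axes as they then stand; what a row does not reach is not made up. A row lasts 1/8 s, in which the tool goes at most 62.5 mm and 10.7 degrees, less where a joint would pass 70% of its speed; a pose out of reach is approached as far as the arm can. A call is refused whole if a number of a shift passes 1 or a number of a turn 1, either way. A call with a gripper value outside its range is refused whole. The fingers move at their own pace and stop on an object; FORCE is the grip in N (left out, the last holds). Time passes only in rows, so rows that do not move let the fingers close. It gives the time, the measured TCP pose, the force and the opening at its end, in the units of the state.
- get_state(): the state, without advancing time (a new reading comes with each control period).
- eyes.get_image(name): name is "side" or "top"; returns (picture, depth): 384x512x3 uint8, red, green, blue; 384x512 float32, m along the optical axis (not along the pixel's ray), 0 where there is no reading.
- eyes.camera_params(name): a dict with "camera_matrix" (3x3 intrinsics, pixels), "pose" (4x4, takes a point from camera to world coordinates). Camera axes: x right, y down, z forward; pixel columns grow to the right and rows downward; lengths in m; the calibration is good to about 2 mm. A picture is of the moment at which its call begins. camera_params takes no time and is no camera call.
- job.close_job(): hands the job in, once; it reports no verdict.
The state is a dict: "time": time; "joint_positions": joint angles; "qd": joint speeds; "joint_torque": joint torques, N m; "position": TCP position; "tool_rot": TCP orientation; "ft_force": force on the tool from outside, world axes, zero at the start; "torque": the same for the moment, N m; "grip_width": opening from 0.0 (shut) to 1.0 (fully open).
Only numpy, scipy, OpenCV 4.12 (cv2) and the standard library are available. Lean on these libraries where they do the work, as an engineer would, in place of code of your own. Each camera call takes 0.05 s, during which the arm holds its last target. There are 200 camera calls.

## Working session

There is one attempt and no reset: what is moved stays moved. The work goes in short steps, Python scripts to look and compute and a shell command to move; the robot and the scene stay as the last step left them, time stands still between calls to the robot, and variables do not carry over. Pictures are saved under pics/ and viewed, about 12 in all and at most 16, crops included, and the job is handed in when it is done.

```bash
mkdir -p pics; ls
cat > h.py <<'E'
import numpy as np, cv2, json
from bench import get_state, eyes, job
from scipy.spatial.transform import Rotation as R
def grab(n,f=None):
    im,d=eyes.get_image(n)
    if f: cv2.imwrite('pics/'+f,cv2.cvtColor(im,cv2.COLOR_RGB2BGR))
    return im,d
def cam(n):
    c=eyes.camera_params(n); return np.array(c['camera_matrix']),np.array(c['pose'])
def ray(n,u,v,z):
    K,P=cam(n); d=P[:3,:3]@np.linalg.solve(K,[u,v,1.]); o=P[:3,3]; return o+d*(z-o[2])/d[2]
def cloud(n,d):
    K,P=cam(n); v,u=np.indices(d.shape); x=np.stack([(u-K[0,2])/K[0,0]*d,(v-K[1,2])/K[1,1]*d,d],-1)
    return x@P[:3,:3].T+P[:3,3]
def proj(n,p):
    K,P=cam(n); q=K@(P[:3,:3].T@(np.asarray(p)-P[:3,3])); return q[:2]/q[2]
def st():
    s=get_state(); r=R.from_rotvec(s['tool_rot']).as_matrix()
    print('t',s['time'],'p',np.round(s['position'],4),'x',np.round(r[:,0],3),'y',np.round(r[:,1],3),'z',np.round(r[:,2],3),'F',np.round(s['ft_force'],1),'M',np.round(s['torque'],2),'w',round(s['grip_width'],3)); return s,r
E
python3 - <<'E'
from h import *
s,r=st()
for n in('top','side'):
    im,d=grab(n,n+'0.png'); K,P=cam(n); print(n,K.round(1).tolist(),P.round(3).tolist())
print(s['joint_positions'])
E
```

```text
pics
t 0.0 p [ 0.2072 -0.6155  0.1836] x [ 0.948  0.319 -0.   ] y [ 0.319 -0.948 -0.002] z [-0.001  0.002 -1.   ] F [ 0.1 -1.3 -0.6] M [-0.03 -0.02 -0.03] w 0.996
top [[371.9, 0.0, 254.1], [0.0, 371.9, 188.2], [0.0, 0.0, 1.0]] [[0.028, -0.996, 0.085, 0.472], [-1.0, -0.028, 0.004, 0.019], [-0.001, -0.085, -0.996, 1.09], [0.0, 0.0, 0.0, 1.0]]
side [[456.1, 0.0, 256.7], [0.0, 456.1, 189.0], [0.0, 0.0, 1.0]] [[0.994, -0.092, 0.063, 0.443], [-0.11, -0.715, 0.69, -1.117], [-0.018, -0.693, -0.721, 1.254], [0.0, 0.0, 0.0, 1.0]]
[ 1.26012449  0.32180593 -0.07006547  1.45167587  0.02259706  1.370787
 -0.05692455]
```

View pics/top0.png

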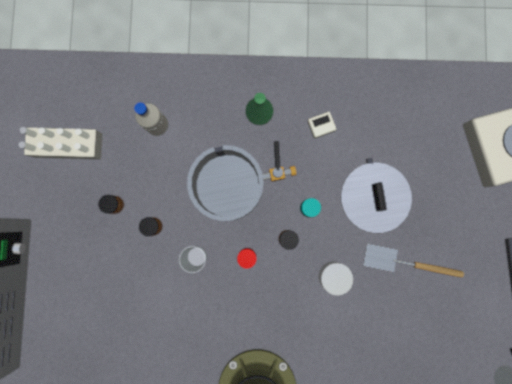

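View pics/side0.png

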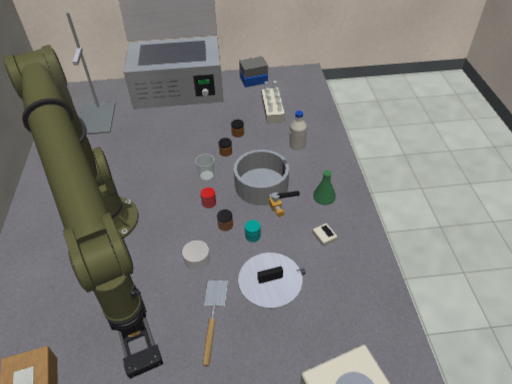

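Run:
```python
from h import *
im=cv2.imread('pics/top0.png'); si=cv2.imread('pics/side0.png')
a=cv2.resize(im[130:280,90:310],None,fx=3.6,fy=3.6,interpolation=cv2.INTER_CUBIC)[:, :800]
cv2.imwrite('pics/c1.png',a[:600])
im_,d=grab('top'); X=cloud('top',d); 
si_,ds=grab('side'); Y=cloud('side',ds)
print('bench z top',np.median(X[100:110,380:440,2]))
# caps/jars in top by blob: points between 0.05-0.066 high
def blobs(X,img,lo,hi,n):
    m=((X[...,2]>lo)&(X[...,2]<hi)).astype(np.uint8); m=cv2.morphologyEx(m,cv2.MORPH_OPEN,np.ones((3,3)))
    k,l,s,c=cv2.connectedComponentsWithStats(m)
    for i in range(1,k):
        if s[i,4]<40: continue
        p=X[l==i]; (cx,cy),rad=cv2.minEnclosingCircle(p[:,:2].astype(np.float32))
        print(n,c[i].round(0),s[i,4],'col',np.median(img[l==i],0),'med',np.median(p,0).round(4),'circ',round(cx,4),round(cy,4),round(rad,4))
blobs(X,im_,0.05,0.066,'top'); blobs(Y,si_,0.05,0.066,'side')
def circ(p):
    A=np.c_[2*p[:,:2],np.ones(len(p))]; s=np.linalg.lstsq(A,(p[:,:2]**2).sum(1),rcond=None)[0]; return s[:2],np.sqrt(s[2]+s[0]**2+s[1]**2)
for n,Z in(('top',X),('side',Y)):
    c=np.array([.44+.05,.07]); 
    g=ray('top',226,183,0.096)[:2]
    m=(abs(Z[...,2]-.096)<.006)&(abs(np.hypot(Z[...,0]-g[0],Z[...,1]-g[1])-.096)<.02); p=Z[m]; print(n,'rim',len(p),np.median(p[:,2]),circ(p),'guess',g)
    g=ray('top',376,198,0.022)[:2]
    m=(abs(Z[...,2]-.022)<.006)&(np.hypot(Z[...,0]-g[0],Z[...,1]-g[1])<.13); p=Z[m]; print(n,'lid',len(p),np.median(p,0),cv2.minEnclosingCircle(p[:,:2].astype(np.float32)),'guess',g)
    m=(abs(Z[...,2]-.06)<.012)&(np.hypot(Z[...,0]-g[0],Z[...,1]-g[1])<.07); p=Z[m].astype(np.float32); print(n,'handle',np.median(p[:,2]),cv2.minAreaRect(p[:,:2]), p.mean(0))
    g=ray('top',277,155,0.086)[:2]
    m=(Z[...,2]>.082)&(Z[...,2]<.1)&(np.hypot(Z[...,0]-g[0],Z[...,1]-g[1])<.06)&((im_ if n=='top' else si_).max(2)<70); p=Z[m].astype(np.float32); print(n,'lever',len(p),np.median(p[:,2]) if len(p) else 0,cv2.minAreaRect(p[:,:2]) if len(p)>3 else 0)
print('key dirs', ray('top',370,160,.02), 'notch',ray('top',220,150,.09))
```

```text
bench z top -0.0009108314349738356
top [259. 112.] 63 col [43. 74. 52.] med [0.7759 0.0153 0.0567] circ 0.7836 0.017 0.0226
top [495. 145.] 1945 col [212. 210. 196.] med [ 0.706  -0.6505  0.0586] circ 0.6979 -0.6744 0.1129
top [291. 171.] 82 col [149. 140.  96.] med [ 0.6117 -0.0787  0.0573] circ 0.6123 -0.0779 0.0173
top [267. 176.] 51 col [141. 141. 143.] med [ 0.5954 -0.0117  0.0552] circ 0.5948 -0.0114 0.0128
top [379. 188.] 71 col [54. 55. 56.] med [ 0.5702 -0.322   0.0633] circ 0.5707 -0.3239 0.0156
top [108. 204.] 297 col [43. 42. 45.] med [0.5054 0.428  0.0573] circ 0.5058 0.4285 0.0269
top [382. 203.] 102 col [52.5 53.  54.5] med [ 0.529  -0.3301  0.0624] circ 0.5292 -0.3265 0.0208
top [311. 207.] 296 col [ 40. 174. 168.] med [ 0.5123 -0.1363  0.0573] circ 0.5118 -0.1373 0.027
top [148. 227.] 302 col [47. 47. 49.] med [0.4455 0.3121 0.0574] circ 0.4461 0.3132 0.0272
top [ 19. 236.] 40 col [26.  25.5 27. ] med [0.4104 0.6659 0.0601] circ 0.4089 0.6677 0.0154
top [289. 240.] 296 col [61. 61. 62.] med [ 0.4204 -0.0766  0.0573] circ 0.4209 -0.0766 0.0266
top [247. 259.] 303 col 
[... 933 characters left out ...]
col [35. 34. 36.] med [ 0.5494 -0.3339  0.0608] circ 0.5468 -0.3265 0.0403
side [346. 368.] 1760 col [210. 205. 190.] med [ 0.7144 -0.6508  0.0581] circ 0.6985 -0.6739 0.112
top rim 991 0.09516616022307 (array([0.57047725, 0.10126167]), np.float64(0.09629198405544512)) guess [0.56927914 0.09902003]
top lid 3590 [ 0.54654701 -0.32233645  0.02114774] ((0.5546839237213135, -0.3286736011505127), 0.10869060456752777) guess [ 0.5452025 -0.3276165]Traceback (most recent call last):
  File "<stdin>", line 25, in <module>
cv2.error: OpenCV(4.12.0) /io/opencv/modules/imgproc/src/convhull.cpp:143: error: (-215:Assertion failed) total >= 0 && (depth == CV_32F || depth == CV_32S) in function 'convexHull'
```

View pics/c1.png

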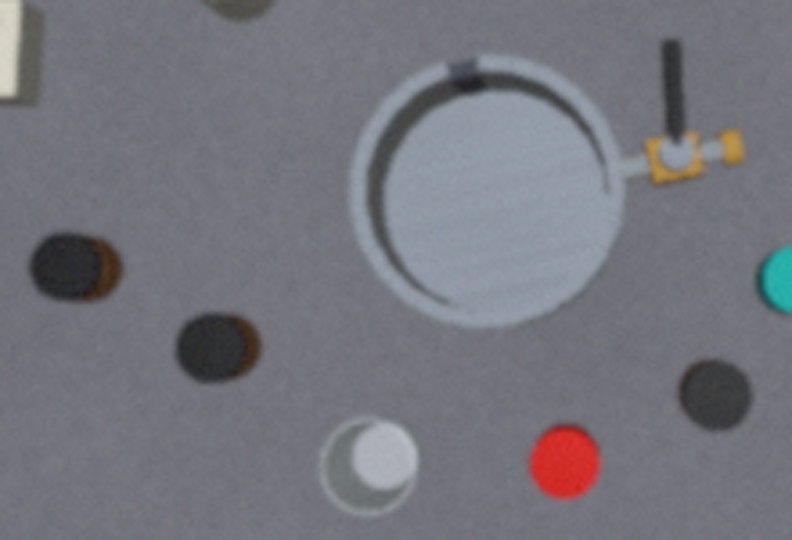

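Run:
```python
from h import *
D={}
for n in('top','side'):
    im,d=grab(n); Z=cloud(n,d); D[n]=(im,Z)
    c=np.array([.5705,.1013])
    def circ(p):
        A=np.c_[2*p[:,:2],np.ones(len(p))]; s=np.linalg.lstsq(A,(p[:,:2]**2).sum(1),rcond=None)[0]; return s[:2].round(4),np.sqrt(s[2]+s[0]**2+s[1]**2)
    rr=np.hypot(Z[...,0]-c[0],Z[...,1]-c[1])
    m=(abs(Z[...,2]-.096)<.006)&(abs(rr-.096)<.012); p=Z[m]; print(n,'rim',len(p),np.median(p[:,2]).round(4),circ(p))
    rim=(abs(rr-.096)<.012)&(im.max(2)<95)&(Z[...,2]>.07)
    p=Z[rim]; a=np.degrees(np.arctan2(p[:,1]-c[1],p[:,0]-c[0])); print('dark on rim',len(p),np.percentile(a,[0,10,50,90,100]).round(1),np.median(p[:,2]).round(3))
    g=np.array([.547,-.325]); rl=np.hypot(Z[...,0]-g[0],Z[...,1]-g[1])
    m=(abs(Z[...,2]-.022)<.007)&(rl<.12)&(im.min(2)>120); p=Z[m]
    from scipy.spatial import ConvexHull
    h=p[ConvexHull(p[:,:2]).vertices]; print('lid',np.median(p[:,2]).round(4),circ(h))
    m=(rl<.055)&(im.max(2)<90)&(Z[...,2]>.04); p=Z[m].astype(np.float32); print('handle dark',len(p),p[:,2].max(),np.median(p[:,2])); top=p[p[:,2]>np.percentile(p[:,2],95)-.012]; print(cv2.minAreaRect(top[:,:2]),top[:,2].mean())
    m=(rl<.125)&(rl>.104)&(im.max(2)<95)&(Z[...,0]>.6); p=Z[m]; print('key',len(p),p.mean(0).round(4) if len(p) else '')
    m=(np.hypot(Z[...,0]-.66,Z[...,1]+.045)<.07)&(im.max(2)<80)&(Z[...,2]>.07); p=Z[m].astype(np.float32); print('lever',len(p),np.median(p[:,2]),cv2.minAreaRect(p[:,:2]), p[p[:,0].argmax()],p[p[:,0].argmin()])
    for nm,cc in(('jar1',(.506,.4285)),('jar2',(.446,.313)),('jar3',(.421,-.0767))):
        m=(np.hypot(Z[...,0]-cc[0],Z[...,1]-cc[1])<.03)&(Z[...,2]>.05); print(nm,Z[m].mean(0).round(4))
```

```text
top rim 1000 0.0952 (array([0.5704, 0.1012]), np.float64(0.09621895991325156))
dark on rim 125 [-34.2  -8.4  28.5  86.9 124.3] 0.081
lid 0.0211 (array([ 0.5475, -0.3288]), np.float64(0.10119023684729116))
handle dark 223 0.06811875 0.062608056Traceback (most recent call last):
  File "<stdin>", line 16, in <module>
cv2.error: OpenCV(4.12.0) /io/opencv/modules/imgproc/src/convhull.cpp:143: error: (-215:Assertion failed) total >= 0 && (depth == CV_32F || depth == CV_32S) in function 'convexHull'
```

Run:
```python
from h import *
from scipy.spatial import ConvexHull
mar=lambda p: [np.round(x,4).tolist() for x in cv2.minAreaRect(np.ascontiguousarray(p[:,:2],np.float32))]
def circ(p):
    A=np.c_[2*p[:,:2],np.ones(len(p))]; s=np.linalg.lstsq(A,(p[:,:2]**2).sum(1),rcond=None)[0]; return s[:2].round(4),np.sqrt(s[2]+s[0]**2+s[1]**2).round(4)
for n in('top','side'):
    im,d=grab(n); Z=cloud(n,d)
    c=np.array([.5705,.1013])
    rr=np.hypot(Z[...,0]-c[0],Z[...,1]-c[1])
    m=(abs(Z[...,2]-.096)<.006)&(abs(rr-.096)<.012); p=Z[m]; print(n,'rim',len(p),np.median(p[:,2]).round(4),circ(p))
    rim=(abs(rr-.096)<.006)&(im.max(2)<95)&(Z[...,2]>.07)&(Z[...,0]>.6)
    p=Z[rim]; a=np.degrees(np.arctan2(p[:,1]-c[1],p[:,0]-c[0])); print('dark on rim',len(p),np.percentile(a,[0,10,50,90,100]).round(1),np.median(p[:,2]).round(3))
    g=np.array([.547,-.328]); rl=np.hypot(Z[...,0]-g[0],Z[...,1]-g[1])
    m=(abs(Z[...,2]-.022)<.007)&(rl<.12)&(im.min(2)>120); p=Z[m]
    h=p[ConvexHull(p[:,:2]).vertices]; print('lid',np.median(p[:,2]).round(4),circ(h))
    m=(rl<.055)&(im.max(2)<90)&(Z[...,2]>.04); p=Z[m]; print('handle dark',len(p),p[:,2].max(),np.median(p[:,2])); top=p[p[:,2]>np.percentile(p[:,2],95)-.012]; print(mar(top),top.mean(0).round(4))
    m=(rl<.125)&(rl>.104)&(im.max(2)<95)&(Z[...,0]>.6); p=Z[m]; print('key',len(p),p.mean(0).round(4) if len(p) else '')
    m=(np.hypot(Z[...,0]-.66,Z[...,1]+.045)<.07)&(im.max(2)<80)&(Z[...,2]>.07); p=Z[m]; print('lever',len(p),np.median(p[:,2]).round(4),mar(p), p[p[:,0].argmax()].round(4),p[p[:,0].argmin()].round(4))
    m=(np.hypot(Z[...,0]-.6,Z[...,1]+.04)<.03)&(Z[...,2]>.07)&(im.max(2)>90); p=Z[m]; print('hub',len(p),p.mean(0).round(4))
    for nm,cc in(('jar1',(.506,.4285)),('jar2',(.446,.313)),('jar3',(.421,-.0767))):
        m=(np.hypot(Z[...,0]-cc[0],Z[...,1]-cc[1])<.03)&(Z[...,2]>.05); print(nm,Z[m].mean(0).round(4))
```

```text
top rim 999 0.0955 (array([0.5704, 0.1012]), np.float64(0.0962))
dark on rim 75 [-34.1 -14.8  20.   61.2  70. ] 0.083
lid 0.0211 (array([ 0.5473, -0.3289]), np.float64(0.1012))
handle dark 224 0.06933928566949765 0.06275784857961186
[[0.5475, -0.3262], [0.0748, 0.0168], 8.9704] [ 0.5474 -0.3256  0.0632]
key 17 [ 0.6554 -0.3062  0.0172]
lever 123 0.0923 [[0.6513, -0.0354], [0.0741, 0.0117], 4.03] [ 0.6884 -0.0355  0.0919] [ 0.6143 -0.0372  0.0918]
hub 87 [ 0.6033 -0.0392  0.0926]
jar1 [0.5053 0.4276 0.0571]
jar2 [0.4461 0.3124 0.0575]
jar3 [ 0.4206 -0.0769  0.0573]
side rim 382 0.0934 (array([0.5709, 0.0988]), np.float64(0.0962))
dark on rim 80 [-72.6 -63.1  27.4  61.4  70.5] 0.082
lid 0.0199 (array([ 0.5483, -0.3303]), np.float64(0.1015))
handle dark 228 0.06882268830836624 0.05953989480068833
[[0.5483, -0.3306], [0.0789, 0.0217], 10.865] [ 0.5479 -0.3325  0.0615]
key 19 [ 0.6572 -0.3142  0.0169]
lever 97 0.0897 [[0.6529, -0.0375], [0.0733, 0.0198], 5.4552] [ 0.6899 -0.0391  0.0896] [ 0.6164 -0.0332  0.0881]
hub 50 [ 0.6039 -0.0441  0.0892]
jar1 [0.5049 0.4261 0.0551]
jar2 [0.4462 0.3105 0.0549]
jar3 [ 0.4213 -0.0799  0.0556]
```

```bash
python3 -c "
from h import *
print('notch',ray('top',219,150,.09),ray('side',283,164,.09))"
python3 -m jog '[[[0,0,0,-1,-1],[0,0,0,-0.7,-1],[0,0,0,0,-1],[0,0,0,0,-1],[0,0,0,0,-1],[0,0,0,0,-1],[0,0,0,0,-1],[0,0,0,0,-1],[0,0,0,0,-1],[0,0,0,0,-1]]]' 20
python3 -m jog '[[[0,0,0,0,-1],[0,0,0,0,-1],[0,0,0,0,-1],[0,0,0,0,-1],[0,0,0,0,-0.3],[0,0,0,0,0],[0,1,0.75,0,0],[0,1,0.75,0,0],[0,1,0.75,0,0],[0,1,0.75,0,0]]]'
python3 -c "
from h import *
st()"
```

```text
notch [0.65958673 0.12166643 0.09      ] [0.65652844 0.11489112 0.09      ]
time: 1.6
position: [0.2074, -0.616, 0.2526]
tool_rot: [2.593, 1.774, -0.0]
ft_force: [-0.6, -0.9, -0.0]
grip_width: 0.02
time: 2.85
position: [0.328, -0.4544, 0.2529]
tool_rot: [2.22, 2.222, -0.0]
ft_force: [0.8, -1.1, -0.8]
grip_width: 0.005
t 2.85 p [ 0.328  -0.4544  0.2529] x [-0.001  1.    -0.001] y [1.    0.001 0.   ] z [ 0.    -0.001 -1.   ] F [ 0.8 -1.1 -0.8] M [-0.06 -0.1   0.02] w 0.005
```

```bash
python3 -m jog '[[[0,1,0.75,0,0],[0,1,0.75,0,0],[0,1,0.75,0,0],[0,1,0.75,0,0],[0,1,0.75,0,0],[0,1,0.75,0,0],[0,1,0.75,0,0],[0,1,0.75,0,0],[0,1,0.75,0,0],[0,1,0.75,0,0]]]'
python3 -m jog '[[[0,1,0.7,0,0],[0,0.25,0.2,0,0],[0,0,0,0,0],[0,0,0,0,0]]]'
python3 -c "
from h import *
s,r=st()
h=np.array([.6036,-.041])
for a in range(0,-100,-10):
  t=np.radians(a);c,n=np.cos(t),np.sin(t); p=h+[.06*c-.02*n,.06*n+.02*c]; print(a,p.round(4))
"
```

```text
time: 4.1
position: [0.6272, -0.0543, 0.2528]
tool_rot: [2.221, 2.221, -0.0]
ft_force: [-0.2, -0.6, -0.2]
grip_width: 0.007
time: 4.6
position: [0.6619, -0.0075, 0.2527]
tool_rot: [2.222, 2.22, -0.002]
ft_force: [0.0, 0.2, 0.7]
grip_width: 0.005
t 4.6 p [ 0.6619 -0.0075  0.2527] x [ 0.001  1.    -0.002] y [ 1.    -0.001 -0.   ] z [-0.    -0.002 -1.   ] F [0.  0.2 0.7] M [-0.04 -0.02  0.02] w 0.005
0 [ 0.6636 -0.021 ]
-10 [ 0.6662 -0.0317]
-20 [ 0.6668 -0.0427]
-30 [ 0.6656 -0.0537]
-40 [ 0.6624 -0.0642]
-50 [ 0.6575 -0.0741]
-60 [ 0.6509 -0.083 ]
-70 [ 0.6429 -0.0905]
-80 [ 0.6337 -0.0966]
-90 [ 0.6236 -0.101 ]
```

```bash
python3 -m jog '[[[0,0,0,1,0],[0,0,0,1,0],[0,0,0,1,0],[0,0,0,0.8,0],[0,0,0,0.5,0],[0,0,0,0,0]]]'
python3 -m jog '[[[0,-0.3,0.05,0,0],[0,-0.3,0.05,0,0],[0,-0.25,0,0,0],[0,-0.3,0,0,0],[0,-0.25,-0.1,0,0],[0,-0.25,-0.1,0,0],[0,-0.2,-0.18,0,0],[0,-0.2,-0.19,0,0],[0,-0.1,-0.15,0,0],[0,0,0,0,0]]]'
python3 -c "
from h import *
st(); grab('top','v1.png')"
```

```text
time: 5.35
position: [0.6611, -0.0067, 0.0795]
tool_rot: [-2.22, -2.221, 0.003]
ft_force: [0.1, 0.3, 0.3]
grip_width: 0.005
time: 6.6
position: [0.6371, -0.0917, 0.0807]
tool_rot: [2.22, 2.223, -0.001]
ft_force: [0.2, 0.9, -0.4]
grip_width: 0.011
t 6.6 p [ 0.6371 -0.0917  0.0807] x [-0.001  1.    -0.   ] y [ 1.     0.001 -0.   ] z [-0. -0. -1.] F [ 0.2  0.9 -0.4] M [-0.01 -0.08 -0.04] w 0.011
```

Push on gently to the stop, reading force each time.

```bash
python3 -m jog '[[[0,-0.05,-0.1,0,0],[0,0,-0.1,0,0],[0,0,0,0,0]]]'
python3 -m jog '[[[0,0,-0.1,0,0],[0,0,-0.1,0,0],[0,0,0,0,0]]]'
```

```text
time: 7.02
position: [0.6293, -0.0931, 0.0806]
tool_rot: [2.219, 2.224, -0.0]
ft_force: [0.5, -1.3, -0.2]
grip_width: 0.006
time: 7.4
position: [0.6213, -0.0933, 0.0807]
tool_rot: [2.219, 2.223, -0.001]
ft_force: [-0.5, -0.8, 0.8]
grip_width: 0.002
```

```bash
python3 -c "
from h import *
im,_=grab('side'); cv2.imwrite('pics/v2.png',cv2.cvtColor(cv2.resize(im[130:290,190:400],None,fx=3,fy=3),cv2.COLOR_RGB2BGR))"
```

```text
(no output)
```

View pics/v2.png

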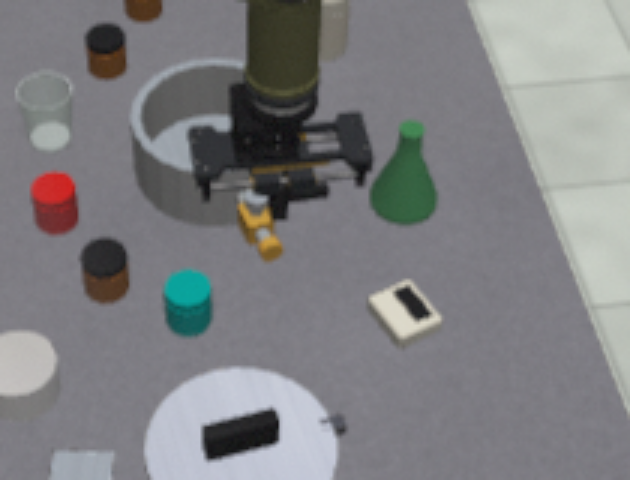

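```bash
python3 -c "
from h import *
s,r=st()
for p in (s['position'],[.6036,-.041,.09],[.666,-.0367,.086],[.616,-.125,.086]): print(np.round(p,3),((proj('side',p)-[190,130])*3).round(), proj('top',p).round())
im,_=grab('top'); cv2.imwrite('pics/v3.png',cv2.cvtColor(cv2.resize(im[100:250,180:380],None,fx=3,fy=3),cv2.COLOR_RGB2BGR))"
```

```text
t 7.45 p [ 0.6215 -0.0933  0.0807] x [-0.002  1.    -0.   ] y [1.    0.002 0.   ] z [ 0. -0. -1.] F [-0.5  0.   0.5] M [ 0.01 -0.05  0.01] w 0.005
[ 0.622 -0.093  0.081] [276. 234.] [297. 167.]
[ 0.604 -0.041  0.09 ] [254. 197.] [278. 172.]
[ 0.666 -0.037  0.086] [306. 191.] [277. 150.]
[ 0.616 -0.125  0.086] [275. 252.] [309. 169.]
```

View pics/v3.png

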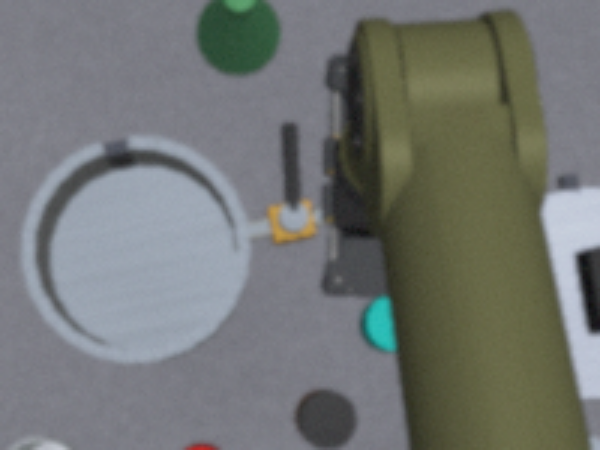

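```bash
python3 -c "
from h import *
s,r=st()
im,d=grab('side'); Z=cloud('side',d)
K=im[130:290,190:400]; 
cv2.imwrite('pics/v4.png',cv2.cvtColor(cv2.resize(im[165:225,250:330],None,fx=8,fy=8,interpolation=cv2.INTER_CUBIC),cv2.COLOR_RGB2BGR))
for v in range(190,212,2): print(v,[tuple((Z[v,u]*1000).astype(int)) for u in range(274,300,4)])
"
```

```text
t 7.5 p [ 0.6216 -0.0933  0.0807] x [-0.002  1.    -0.   ] y [1.    0.002 0.   ] z [ 0. -0. -1.] F [ 0.   1.  -0.3] M [-0.03 -0.11  0.01] w 0.009
190 [(np.int64(588), np.int64(-128), np.int64(211)), (np.int64(600), np.int64(-128), np.int64(209)), (np.int64(614), np.int64(-126), np.int64(205)), (np.int64(626), np.int64(-130), np.int64(208)), (np.int64(638), np.int64(-132), np.int64(208)), (np.int64(652), np.int64(-129), np.int64(203)), (np.int64(665), np.int64(-128), np.int64(200))]
192 [(np.int64(587), np.int64(-129), np.int64(203)), (np.int64(599), np.int64(-135), np.int64(207)), (np.int64(613), np.int64(-128), np.int64(197)), (np.int64(627), np.int64(-125), np.int64(193)), (np.int64(638), np.int64(-133), np.int64(199)), (np.int64(651), np.int64(-136), np.int64(201)), (np.int64(686), np.int64(-37), np.int64(93))]
194 [(np.int64(587), np.int64(-133), np.int64(197)), (np.int64(600), np.int64(-130), np.int64(192)), (np.int64(613), np.int64(-132), np.int64(193)), (np.int64(631), np.int64(-103), np.int64(160)), (np.int64(657), np.int64(-39), np.int64(89)), (np.int64(670), np.int64(-45), 
[... 1954 characters left out ...]
)), (np.int64(694), np.int64(-17), np.int64(-3))]
208 [(np.int64(599), np.int64(-58), np.int64(45)), (np.int64(612), np.int64(-62), np.int64(47)), (np.int64(634), np.int64(-19), np.int64(-3)), (np.int64(648), np.int64(-22), np.int64(-2)), (np.int64(663), np.int64(-24), np.int64(-1)), (np.int64(677), np.int64(-28), np.int64(0)), (np.int64(692), np.int64(-27), np.int64(-3))]
210 [(np.int64(599), np.int64(-59), np.int64(35)), (np.int64(609), np.int64(-82), np.int64(60)), (np.int64(624), np.int64(-77), np.int64(52)), (np.int64(647), np.int64(-33), np.int64(0)), (np.int64(661), np.int64(-36), np.int64(0)), (np.int64(676), np.int64(-33), np.int64(-5)), (np.int64(691), np.int64(-36), np.int64(-4))]
```

View pics/v4.png

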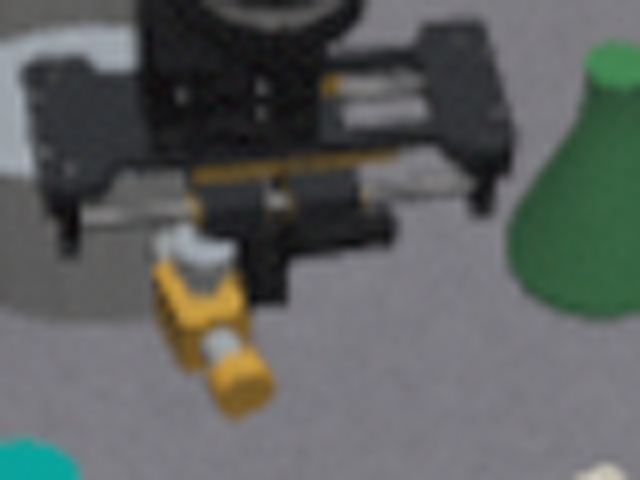

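```bash
python3 -m jog '[[[0,-0.5,0.5,0,0],[0,-0.5,0.5,0,0],[0,-0.2,0,0.5,0],[0,0,0,0.5,0],[0,0,0,0,0],[0,0,0,0,0]]]'
cat > tip.py <<'E'
from h import *
s,r=st(); p=s['position']
for n in ('side','top'):
    im,d=grab(n); Z=cloud(n,d)
    m=(np.hypot(Z[...,0]-p[0],Z[...,1]-p[1])<.024)&(Z[...,2]>.012)&(im.max(2)<110)&(Z[...,2]<.3)
    z=Z[m]
    if len(z): print(n,len(z),'lowest',np.sort(z[:,2])[:8].round(3),'low pts',z[z[:,2]<z[:,2].min()+.02].mean(0).round(3)); 
    if n=='side':
        v,u=np.nonzero(m); print('bottom row',v.max(),'of cols',u[v==v.max()], 'ray at tool y-.0095:',[ (lambda a,b:(a+(b-a)*(p[1]-.0095-a[1])/(b[1]-a[1])).round(3))(ray(n,uu,v.max()+.5,0),ray(n,uu,v.max()+.5,.2)) for uu in u[v==v.max()][:1]])
E
python3 tip.py
```

```text
time: 8.3
position: [0.6614, -0.14, 0.0406]
tool_rot: [-2.217, -2.225, -0.0]
ft_force: [-0.3, -1.6, 0.3]
grip_width: 0.006
t 8.3 p [ 0.6614 -0.14    0.0406] x [-0.003  1.     0.   ] y [ 1.     0.003 -0.   ] z [-0.  0. -1.] F [-0.3 -1.6  0.3] M [-0.01 -0.09  0.05] w 0.006
side 103 lowest [0.076 0.077 0.08  0.081 0.081 0.081 0.081 0.083] low pts [ 0.659 -0.15   0.087]
bottom row 220 of cols [294 295 296 297 298] ray at tool y-.0095: [array([ 0.654, -0.149,  0.076])]
```

```bash
python3 -m jog '[[[0,0,0,0.8,0],[0,0,0,0.5,0],[0,0,0,0,0],[0,0,0,0.1,0],[0,0,0,0,0]]]'
python3 tip.py
```

```text
time: 9.02
position: [0.6623, -0.1412, -0.0146]
tool_rot: [2.219, 2.223, 0.001]
ft_force: [0.3, -0.5, 0.0]
grip_width: 0.008
t 9.025 p [ 0.6623 -0.1412 -0.0146] x [-0.002  1.    -0.   ] y [1.    0.002 0.001] z [ 0.001 -0.    -1.   ] F [ 0.3 -0.5  0. ] M [-0.02 -0.1   0.04] w 0.008
side 98 lowest [0.022 0.023 0.023 0.023 0.025 0.026 0.026 0.026] low pts [ 0.66 -0.15  0.03]
bottom row 231 of cols [293 294 295 296 298] ray at tool y-.0095: [array([ 0.653, -0.151,  0.019])]
```

```bash
python3 -m jog '[[[0,0,0,0.3,0],[0,0,0,0,0]]]'
python3 -m jog '[[[0,0,0,0.1,0],[0,0,0,0,0]]]'
python3 -m jog '[[[0,0,0,0.1,0],[0,0,0,0,0]]]'
```

```text
time: 9.38
position: [0.6605, -0.1411, -0.0288]
tool_rot: [-2.218, -2.222, 0.002]
ft_force: [0.8, -0.7, -0.4]
grip_width: 0.004
time: 9.62
position: [0.6614, -0.1411, -0.0318]
tool_rot: [-2.219, -2.223, 0.001]
ft_force: [0.6, -0.0, 0.3]
grip_width: 0.006
time: 9.88
position: [0.6614, -0.1412, -0.0357]
tool_rot: [-2.219, -2.223, 0.001]
ft_force: [-0.3, 0.4, 0.5]
grip_width: 0.004
```

```bash
python3 -m jog '[[[0,0,0,0.08,0],[0,0,0,0,0]]]'
python3 -m jog '[[[0,0,0,0.05,0],[0,0,0,0,0]]]'
python3 tip.py
```

```text
time: 10.12
position: [0.6621, -0.1412, -0.0374]
tool_rot: [2.219, 2.223, 0.0]
ft_force: [-1.5, -0.0, 5.4]
grip_width: 0.005
time: 10.38
position: [0.6621, -0.1413, -0.0375]
tool_rot: [2.219, 2.223, -0.001]
ft_force: [-6.1, 0.6, 16.1]
grip_width: 0.004
t 10.375 p [ 0.6621 -0.1413 -0.0375] x [-0.002  1.    -0.001] y [1.    0.002 0.   ] z [ 0.    -0.001 -1.   ] F [-6.1  0.6 16.1] M [ 0.11  1.41 -0.05] w 0.004
side 81 lowest [0.012 0.012 0.013 0.013 0.016 0.017 0.017 0.017] low pts [ 0.661 -0.151  0.021]
bottom row 233 of cols [293 295 297] ray at tool y-.0095: [array([ 0.653, -0.151,  0.008])]
```

```bash
python3 -m jog '[[[0,0,0,-1,0],[0,0,0,-1,0],[0,0,0,-1,0],[0,0,0,-1,0],[0,1,0,0,0],[0,1,0,0,0],[0,1,0,0,0],[0,0.4,0,0,0],[0,0,0,0,0],[0,0,0,0,0]]]'
python3 -m jog '[[[0,0,0,0.8,0],[0,0,0,0.8,0],[0,0,0,0.4,0],[0,0,0,0,0]]]'
python3 -m jog '[[[0,-0.3,0.05,0,0],[0,-0.3,0.05,0,0],[0,-0.25,0,0,0],[0,-0.3,0,0,0],[0,-0.25,-0.1,0,0],[0,-0.25,-0.1,0,0],[0,-0.2,-0.18,0,0],[0,-0.2,-0.19,0,0],[0,-0.1,-0.15,0,0],[0,0,0,0,0]]]'
```

```text
time: 11.72
position: [0.6616, -0.0081, 0.1191]
tool_rot: [2.222, 2.22, -0.002]
ft_force: [0.3, 0.2, -0.2]
grip_width: 0.006
time: 12.22
position: [0.6607, -0.0067, 0.0382]
tool_rot: [-2.22, -2.221, 0.003]
ft_force: [-0.2, -0.4, 0.4]
grip_width: 0.007
time: 13.48
position: [0.6365, -0.0923, 0.0396]
tool_rot: [2.219, 2.222, -0.001]
ft_force: [0.6, -0.7, -0.9]
grip_width: 0.01
```

```bash
python3 -m jog '[[[0,-0.05,-0.1,0,0],[0,0,0,0,0]]]'
python3 -m jog '[[[0,0,-0.1,0,0],[0,0,0,0,0]]]'
python3 -c "
from h import *
st()
im,d=grab('side'); Z=cloud('side',d)
m=(np.hypot(Z[...,0]-.6036,Z[...,1]+.041)<.12)&(im.max(2)<80)&(Z[...,2]>.07)&(Z[...,2]<.1);p=Z[m];print(len(p),p.min(0).round(3),p.max(0).round(3))
cv2.imwrite('pics/v5.png',cv2.cvtColor(cv2.resize(im[165:225,250:330],None,fx=8,fy=8,interpolation=cv2.INTER_CUBIC),cv2.COLOR_RGB2BGR))"
```

```text
time: 13.72
position: [0.6362, -0.0922, 0.0399]
tool_rot: [2.215, 2.222, 0.009]
ft_force: [9.2, 1.5, -4.5]
grip_width: 0.005
time: 13.98
position: [0.6361, -0.0922, 0.0406]
tool_rot: [2.21, 2.218, 0.018]
ft_force: [17.4, 1.3, -10.2]
grip_width: 0.005
t 13.975 p [ 0.6361 -0.0922  0.0406] x [-0.004  1.     0.001] y [1.    0.004 0.015] z [ 0.015  0.001 -1.   ] F [ 17.4   1.3 -10.2] M [ 0.41 -4.07  0.12] w 0.005
77 [ 0.546 -0.129  0.075] [0.641 0.003 0.099]
```

View pics/v5.png

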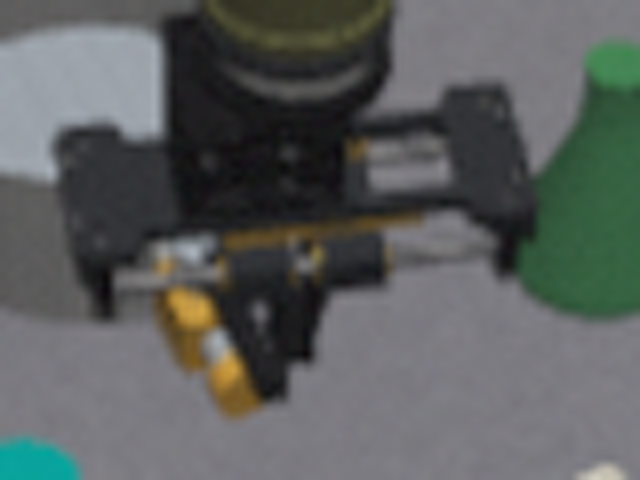

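```bash
python3 -m jog '[[[0,0,0.5,0,0],[0,0,0.2,-0.5,0],[1,0,0,-1,0],[1,0,0,-1,0],[1,0,0,-1,0],[1,0,0,-0.3,0],[1,0,0,0,0]]]'
cat > jars.py <<'E'
from h import *
s,r=st()
for n in('top','side'):
    im,d=grab(n); X=cloud(n,d)
    m=((X[...,2]>.048)&(X[...,2]<.082)&(im.max(2)<75)&(X[...,0]<.75)).astype(np.uint8); m=cv2.morphologyEx(m,cv2.MORPH_OPEN,np.ones((3,3)))
    k,l,q,c=cv2.connectedComponentsWithStats(m)
    for i in range(1,k):
        if q[i,4]<60 or q[i,4]>450: continue
        p=X[l==i]; (cx,cy),rad=cv2.minEnclosingCircle(np.ascontiguousarray(p[:,:2],np.float32))
        print(n,c[i].round(0),q[i,4],'z',np.median(p[:,2]).round(3),'circ',round(cx,4),round(cy,4),round(rad,4))
E
python3 jars.py
```

```text
time: 14.9
position: [0.6567, -0.0935, 0.1915]
tool_rot: [2.219, 2.223, -0.001]
ft_force: [-0.0, 0.1, -0.4]
grip_width: 0.488
t 14.9 p [ 0.6567 -0.0935  0.1915] x [-0.002  1.    -0.001] y [ 1.     0.002 -0.   ] z [-0.    -0.001 -1.   ] F [-0.   0.1 -0.4] M [-0.02 -0.08 -0.01] w 0.488
top [108. 204.] 285 z 0.057 circ 0.5061 0.4281 0.0264
top [149. 226.] 282 z 0.057 circ 0.4463 0.3124 0.0266
top [ 18. 237.] 89 z 0.065 circ 0.4091 0.6661 0.0157
top [288. 239.] 234 z 0.057 circ 0.4217 -0.0746 0.0246
top [ 16. 259.] 79 z 0.065 circ 0.3486 0.6659 0.0147
top [257. 377.] 214 z 0.062 circ 0.0399 0.0012 0.0537
side [237. 124.] 83 z 0.055 circ 0.5032 0.4262 0.0304
side [225. 143.] 90 z 0.055 circ 0.4453 0.3105 0.0299
side [106. 219.] 259 z 0.064 circ 0.0018 -0.0101 0.0674
side [224. 216.] 143 z 0.055 circ 0.4216 -0.0782 0.0283
side [270. 273.] 173 z 0.061 circ 0.5476 -0.3331 0.0399
```

```bash
python3 -m jog '[[[1,0.4,-1,0,0],[1,0,-1,0,0],[1,0,-1,0,0],[1,0,-1,0,0],[1,0,-1,0,0],[1,0,-0.85,0,0],[1,0,0,0,0],[1,0,0,1,0],[1,0,0,0,0],[1,0,0,0,0]]]'
python3 -c "
from h import *
s,r=st();p=s['position']
im,d=grab('side');print(proj('side',[p[0],p[1],p[2]+.037]))
cv2.imwrite('pics/j1.png',cv2.cvtColor(cv2.resize(im[150:260,170:300],None,fx=5,fy=5,interpolation=cv2.INTER_CUBIC),cv2.COLOR_RGB2BGR))"
```

```text
time: 16.25
position: [0.4233, -0.0774, 0.1518]
tool_rot: [-2.218, -2.224, -0.001]
ft_force: [-0.8, 0.1, 1.2]
grip_width: 0.999
t 16.25 p [ 0.4233 -0.0774  0.1518] x [-0.002  1.     0.001] y [ 1.     0.002 -0.   ] z [-0.     0.001 -1.   ] F [-0.8  0.1  1.2] M [-0.03 -0.05  0.  ] w 0.999
[221.61486566 188.13715114]
```

View pics/j1.png

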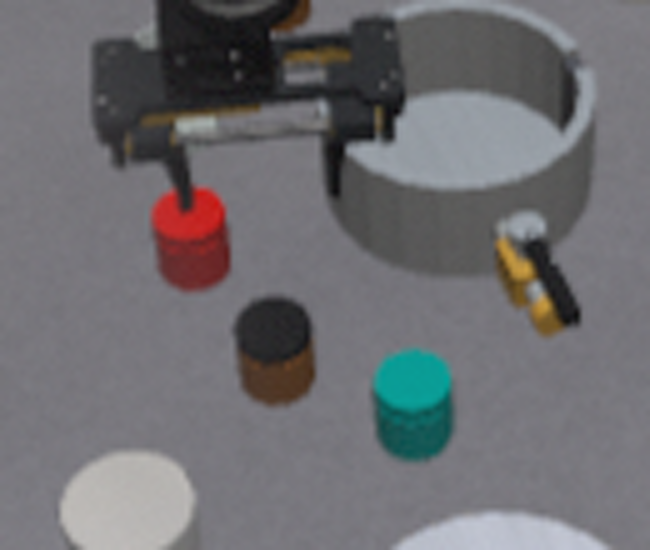

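```bash
python3 -m jog '[[[1,0,-0.05,1,0],[1,0,0,1,0],[1,0,0,0.9,0],[1,0,0,0.6,0],[1,0,0,0.45,0],[1,0,0,0,0],[1,0,0,0,0]]]'
```

```text
time: 17.18
position: [0.4221, -0.0779, -0.0054]
tool_rot: [2.218, 2.222, 0.002]
ft_force: [0.1, 0.6, 0.4]
grip_width: 0.998
```

```bash
python3 -m jog '[[[0.5,0,0,0,0],[0.5,0,0,0,0],[0.4,0,0,0,0],[0.4,0,0,0,0],[0.4,0,0,0,0],[0.4,0,0,0,0],[0.4,0,0,0,0]]]' 15
python3 -m jog '[[[0.4,0,0,-0.5,0],[0.4,0,0,-1,0],[0.4,0,0,-1,0],[0.4,0,0,-1,0],[0.4,0,0,-0.5,0],[0.4,0,0,0,0],[0.4,0,0,0,0]]]'
python3 -c "
from h import *
s,r=st();p=s['position']
for n in('side','top'):
  im,d=grab(n);Z=cloud(n,d)
  amb=(im[...,0].astype(int)-im[...,2]>35)&(im[...,0]<180)&(np.hypot(Z[...,0]-p[0],Z[...,1]-p[1])<.06)&(Z[...,2]>.06);q=Z[amb];print(n,len(q),q.min(0).round(3) if len(q) else '',q.max(0).round(3) if len(q) else '')
"
```

```text
time: 18.05
position: [0.421, -0.0777, -0.0064]
tool_rot: [2.219, 2.223, 0.0]
ft_force: [0.9, -0.9, 1.5]
grip_width: 0.612
time: 18.92
position: [0.4197, -0.0774, 0.152]
tool_rot: [-2.218, -2.222, 0.002]
ft_force: [-0.5, 0.7, -1.7]
grip_width: 0.612
t 18.925 p [ 0.4197 -0.0774  0.152 ] x [-0.002  1.     0.001] y [ 1.     0.002 -0.002] z [-0.002  0.001 -1.   ] F [-0.5  0.7 -1.7] M [-0.04 -0.07 -0.01] w 0.612
side 229 [ 0.366 -0.112  0.158] [ 0.477 -0.041  0.615]
top 15 [ 0.373 -0.118  0.595] [ 0.435 -0.032  0.611]
```

```bash
python3 -m jog '[[[0.4,0.8,0.95,0,0],[0.4,0.8,0.95,0,0],[0.4,0.8,0.95,0,0],[0.4,0.8,0.92,0,0],[0.4,0,0,0,0],[0.4,0,0,0,0],[0.4,0,0,0,0]]]'
```

```text
time: 19.9
position: [0.5706, 0.0492, 0.1531]
tool_rot: [2.221, 2.222, -0.002]
ft_force: [0.2, -1.5, -1.3]
grip_width: 0.613
```

```bash
python3 -m jog '[[[0.4,0,0,1,0],[0.4,0,0,1,0],[0.4,0,0,0.8,0],[0.4,0,0,0.5,0],[0.4,0,0,0.3,0],[0.4,0,0,0,0],[0.4,0,0,0,0]]]'
python3 -m jog '[[[0.4,0,0,0.12,0],[0.4,0,0,0,0]]]'
```

```text
time: 20.78
position: [0.5723, 0.0508, 0.0106]
tool_rot: [2.218, 2.222, 0.002]
ft_force: [-0.6, 1.4, -1.5]
grip_width: 0.616
time: 21.02
position: [0.5713, 0.0506, 0.0046]
tool_rot: [2.219, 2.223, -0.0]
ft_force: [-0.1, -0.1, -1.5]
grip_width: 0.614
```

```bash
python3 -m jog '[[[0.4,0,0,0.06,0],[0.4,0,0,0,0],[0.75,0,0,0,0],[0.75,0,0,0,0],[0.75,0,0,0,0],[0.75,0,0,-0.3,0],[0.75,0,0,-0.8,0],[0.75,0,0,-1,0],[0.75,0,0,-1,0],[0.75,0,0,-0.8,0]]]'
python3 -m jog '[[[1,1,-0.5,0,0],[1,1,-0.5,0,0],[1,1,-0.5,0,0],[1,1,-0.5,0,0],[1,0,0,0,0],[1,0,0,0,0]]]'
python3 jars.py
```

```text
time: 22.28
position: [0.5719, 0.0511, 0.161]
tool_rot: [2.218, 2.223, 0.002]
ft_force: [1.1, -0.9, 0.2]
grip_width: 0.749
time: 23.02
position: [0.4914, 0.2101, 0.1588]
tool_rot: [2.218, 2.223, 0.0]
ft_force: [0.1, 0.1, -0.1]
grip_width: 1.0
t 23.025 p [0.4914 0.2101 0.1588] x [-0.002  1.    -0.001] y [1.    0.002 0.001] z [ 0.001 -0.001 -1.   ] F [ 0.1  0.1 -0.1] M [-0.03 -0.18  0.02] w 1.0
top [244. 185.] 239 z 0.065 circ 0.5682 0.052 0.0253
top [380. 196.] 176 z 0.063 circ 0.5475 -0.3242 0.0362
top [ 18. 237.] 89 z 0.066 circ 0.409 0.6676 0.0157
top [ 16. 259.] 80 z 0.065 circ 0.3474 0.6673 0.0159
top [261. 376.] 181 z 0.062 circ 0.0504 -0.0108 0.0429
side [254.  73.] 92 z 0.07 circ 0.6216 0.7873 0.0574
side [237. 124.] 79 z 0.056 circ 0.5069 0.4273 0.0307
side [224. 142.] 87 z 0.055 circ 0.4472 0.3115 0.0291
side [262. 182.] 63 z 0.064 circ 0.5715 0.0564 0.0214
side [106. 219.] 263 z 0.064 circ 0.0027 -0.0101 0.067
side [270. 273.] 179 z 0.061 circ 0.5478 -0.3307 0.0397
```

```bash
python3 -m jog '[[[1,0.9,-0.4,0,0],[1,0.9,-0.4,0,0],[1,0.75,-0.33,0,0],[1,0,0,0,0],[1,0,0,1,0],[1,0,0,0.6,0],[1,0,0,0,0],[1,0,0,0,0]]]'
```

```text
time: 24.12
position: [0.4469, 0.3119, 0.0951]
tool_rot: [2.221, 2.221, 0.002]
ft_force: [-0.0, 0.0, 0.3]
grip_width: 1.002
```

```bash
python3 -m jog '[[[1,0,0,0.9,0],[1,0,0,0.9,0],[1,0,0,0.5,0],[1,0,0,0.24,0],[1,0,0,0,0],[0.5,0,0,0,0],[0.4,0,0,0,0],[0.4,0,0,0,0],[0.4,0,0,0,0],[0.4,0,0,0,0]]]' 15
python3 -m jog '[[[0.4,0,0,0,0],[0.4,0,0,0,0],[0.4,0,0,-0.5,0],[0.4,0,0,-1,0],[0.4,0,0,-1,0],[0.4,0,0,-1,0],[0.4,0,0,-0.5,0],[0.4,0,0,0,0]]]'
```

```text
time: 25.38
position: [0.4461, 0.3125, -0.0071]
tool_rot: [2.219, 2.223, 0.001]
ft_force: [0.2, 0.3, 1.4]
grip_width: 0.616
time: 26.38
position: [0.4461, 0.3129, 0.1537]
tool_rot: [2.219, 2.223, 0.003]
ft_force: [0.4, -0.3, -1.2]
grip_width: 0.621
```

```bash
python3 -m jog '[[[0.4,-0.95,0.4,0,0],[0.4,-0.95,0.4,0,0],[0.4,-0.95,0.4,0,0],[0.4,-0.95,0.4,0,0],[0.4,-0.89,0.43,0,0],[0.4,0,0,0,-1],[0.4,0,0,0,-1],[0.4,0,0,0,-1],[0.4,0,0,0,-1],[0.4,0,0,0,-1]]]'
python3 -m jog '[[[0.4,0,0,0,-1],[0.4,0,0,0,-1],[0.4,0,0,0,-1],[0.4,0,0,0,-1],[0.4,0,0,0,-1],[0.4,0,0,0,-1],[0.4,0,0,0,-1],[0.4,0,0,0,0],[0.4,0,0,0,0]]]'
```

```text
time: 27.62
position: [0.5257, 0.1246, 0.1504]
tool_rot: [-1.68, -2.651, 0.003]
ft_force: [0.3, 0.3, -1.6]
grip_width: 0.614
time: 28.75
position: [0.5265, 0.1248, 0.1516]
tool_rot: [-0.812, -3.033, 0.001]
ft_force: [-0.3, 0.0, -2.1]
grip_width: 0.616
```

```bash
python3 -m jog '[[[0.4,0,0,1,0],[0.4,0,0,1,0],[0.4,0,0,0.8,0],[0.4,0,0,0.5,0],[0.4,0,0,0.3,0],[0.4,0,0,0.07,0],[0.4,0,0,0,0],[0.4,0,0,0,0]]]'
```

```text
time: 29.75
position: [0.528, 0.1251, 0.0067]
tool_rot: [0.81, 3.034, 0.001]
ft_force: [0.1, -0.3, -1.0]
grip_width: 0.617
```

```bash
python3 -m jog '[[[0.4,0,0,0.12,0],[0.4,0,0,0,0],[0.75,0,0,0,0],[0.75,0,0,0,0],[0.75,0,0,0,0],[0.75,0,0,-0.3,0],[0.75,0,0,-0.8,0],[0.75,0,0,-1,0],[0.75,0,0,-1,0],[0.75,0,0,-0.8,0]]]'
python3 -m jog '[[[1,0,0,0,1],[1,0,0,0,1],[1,0,0,0,1],[1,0,0,0,1],[1,0,0,0,1],[1,0,0,0,1],[1,0,0,0,1],[1,0,0,0,1],[1,0,0,0,1],[1,0,0,0,1]]]'
python3 -m jog '[[[1,0,0,0,1],[1,0,0,0,1],[1,1,0,0,0],[1,1,0,0,0],[1,1,0,0,0],[1,1,0,0,0],[1,1,0,0,0],[1,0,0,0,0],[1,0,0,0,0]]]'
python3 jars.py
```

```text
time: 31.0
position: [0.5276, 0.1254, 0.1596]
tool_rot: [0.809, 3.034, 0.001]
ft_force: [-0.0, -1.0, 0.3]
grip_width: 0.752
time: 32.25
position: [0.5272, 0.1254, 0.1579]
tool_rot: [2.019, 2.406, 0.001]
ft_force: [-0.7, 0.2, 0.8]
grip_width: 1.002
time: 33.38
position: [0.5269, 0.3245, 0.1574]
tool_rot: [2.219, 2.223, -0.0]
ft_force: [0.3, -0.1, -0.5]
grip_width: 1.002
t 33.375 p [0.5269 0.3245 0.1574] x [-0.002  1.    -0.001] y [1.    0.002 0.   ] z [ 0.    -0.001 -1.   ] F [ 0.3 -0.1 -0.5] M [-0.04 -0.09  0.02] w 1.002
top [246. 193.] 229 z 0.065 circ 0.546 0.0452 0.0239
top [380. 197.] 176 z 0.063 circ 0.547 -0.3256 0.0351
top [217. 200.] 246 z 0.066 circ 0.5241 0.1235 0.0252
top [ 18. 236.] 88 z 0.065 circ 0.409 0.6677 0.0157
top [ 16. 259.] 85 z 0.064 circ 0.3469 0.6688 0.0166
side [258.  72.] 60 z 0.069 circ 0.6404 0.7882 0.0395
side [236. 124.] 85 z 0.054 circ 0.5065 0.4258 0.0284
side [247. 172.] 129 z 0.063 circ 0.5268 0.1248 0.0316
side [106. 219.] 255 z 0.064 circ 0.0026 -0.0138 0.0666
side [270. 273.] 171 z 0.061 circ 0.5485 -0.3372 0.0395
```

```bash
python3 -m jog '[[[1,0.9,-0.2,0,0],[1,0.9,-0.2,0,0],[1,0.76,-0.13,0,0],[1,0,0,0,0],[1,0,0,1,0],[1,0,0,0.6,0],[1,0,0,0,0],[1,0,0,0,0]]]'
```

```text
time: 34.48
position: [0.5067, 0.4267, 0.0943]
tool_rot: [2.221, 2.221, 0.002]
ft_force: [0.1, -0.6, 0.3]
grip_width: 0.998
```

```bash
python3 -m jog '[[[1,0,0,0.9,0],[1,0,0,0.9,0],[1,0,0,0.5,0],[1,0,0,0.22,0],[1,0,0,0,0],[0.5,0,0,0,0],[0.4,0,0,0,0],[0.4,0,0,0,0],[0.4,0,0,0,0],[0.4,0,0,0,0]]]' 15
python3 -m jog '[[[0.4,0,0,0,0],[0.4,0,0,0,0],[0.4,0,0,-0.5,0],[0.4,0,0,-1,0],[0.4,0,0,-1,0],[0.4,0,0,-1,0],[0.4,0,0,-0.5,0],[0.4,0,0,0,0]]]'
```

```text
time: 35.72
position: [0.5059, 0.4274, -0.0075]
tool_rot: [2.219, 2.223, 0.001]
ft_force: [0.2, -0.4, 1.5]
grip_width: 0.619
time: 36.72
position: [0.5056, 0.4281, 0.1536]
tool_rot: [2.219, 2.224, 0.004]
ft_force: [0.2, 0.4, -2.6]
grip_width: 0.615
```

```bash
python3 -m jog '[[[0.4,-0.95,0.34,0,0],[0.4,-0.95,0.34,0,0],[0.4,-0.95,0.34,0,0],[0.4,-0.95,0.34,0,0],[0.4,-0.95,0.34,0,0],[0.4,-0.95,0.34,0,0],[0.4,-0.95,0.34,0,0],[0.4,-0.92,0.33,0,0],[0.4,0,0,0,1],[0.4,0,0,0,1]]]'
python3 -m jog '[[[0.4,0,0,0,1],[0.4,0,0,0,1],[0.4,0,0,0,1],[0.4,0,0,0,1],[0.4,0,0,0,1],[0.4,0,0,0,1],[0.4,0,0,0,1],[0.4,0,0,0,1],[0.4,0,0,0,1],[0.4,0,0,0,1]]]'
python3 -m jog '[[[0.4,0,0,0,0]]]'
python3 -c "
from h import *
s,r=st()
im,d=grab('side'); X=cloud('side',d)
cv2.imwrite('pics/p1.png',cv2.cvtColor(cv2.resize(im[110:220,190:340],None,fx=5,fy=5,interpolation=cv2.INTER_CUBIC),cv2.COLOR_RGB2BGR))"
```

```text
time: 37.98
position: [0.6132, 0.1233, 0.1496]
tool_rot: [-2.407, -2.015, 0.005]
ft_force: [0.5, 0.6, -1.1]
grip_width: 0.613
time: 39.22
position: [0.6129, 0.1242, 0.1496]
tool_rot: [-3.035, -0.811, 0.007]
ft_force: [0.3, 0.3, -2.0]
grip_width: 0.618
time: 39.35
position: [0.6131, 0.1243, 0.1501]
tool_rot: [-3.033, -0.817, 0.006]
ft_force: [0.8, 0.3, -1.3]
grip_width: 0.621
t 39.35 p [0.6131 0.1243 0.1501] x [ 0.865  0.502 -0.003] y [ 0.502 -0.865 -0.001] z [-0.003 -0.001 -1.   ] F [ 0.8  0.3 -1.3] M [-0.02 -0.01  0.03] w 0.621
```

View pics/p1.png

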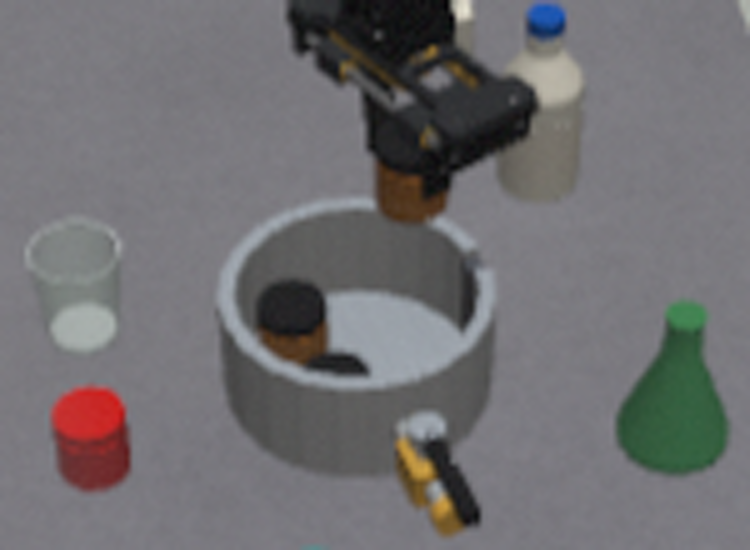

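```bash
python3 -m jog '[[[0.4,0,0,1,0],[0.4,0,0,1,0],[0.4,0,0,0.8,0],[0.4,0,0,0.5,0],[0.4,0,0,0.3,0],[0.4,0,0,0,0],[0.4,0,0,0,0]]]'
```

```text
time: 40.28
position: [0.6154, 0.1251, 0.0095]
tool_rot: [3.033, 0.816, 0.003]
ft_force: [0.4, 0.7, -1.3]
grip_width: 0.617
```

```bash
python3 -m jog '[[[0.4,0,0,0.2,0],[0.4,0,0,0,0],[0.75,0,0,0,0],[0.75,0,0,0,0],[0.75,0,0,0,0],[0.75,0,0,-0.3,0],[0.75,0,0,-0.8,0],[0.75,0,0,-1,0],[0.75,0,0,-1,0],[0.75,0,0,-1,0]]]'
python3 -m jog '[[[0.75,0,0,0,1],[0.75,0,0,0,1],[0.75,0,0,0,1],[0.75,0,0,0,1],[0.75,-0.33,1,0,0],[0.75,-0.33,1,0,0],[0.75,-0.33,1,0,0],[0.75,-0.33,1,0,0],[0.75,-0.33,1,0,0],[0.75,-0.33,1,0,0]]]'
python3 jars.py
python3 -c "
from h import *
im,d=grab('top'); X=cloud('top',d)
cv2.imwrite('pics/p2.png',cv2.cvtColor(cv2.resize(im[130:250,170:330],None,fx=4,fy=4,interpolation=cv2.INTER_CUBIC),cv2.COLOR_RGB2BGR))"
```

```text
time: 41.52
position: [0.6144, 0.1249, 0.1666]
tool_rot: [3.033, 0.816, 0.002]
ft_force: [0.8, -0.3, -0.2]
grip_width: 0.755
time: 42.78
position: [0.5785, -0.1266, 0.1654]
tool_rot: [3.129, 0.277, 0.002]
ft_force: [0.1, 0.1, 0.4]
grip_width: 0.749
t 42.775 p [ 0.5785 -0.1266  0.1654] x [0.984 0.176 0.001] y [ 0.176 -0.984  0.001] z [ 0.001 -0.001 -1.   ] F [0.1 0.1 0.4] M [ 0.08 -0.06  0.03] w 0.749
top [218. 168.] 257 z 0.065 circ 0.6146 0.1245 0.026
top [246. 193.] 221 z 0.065 circ 0.5462 0.0451 0.0237
top [217. 200.] 243 z 0.065 circ 0.5238 0.1239 0.0251
top [ 18. 236.] 88 z 0.064 circ 0.4092 0.6675 0.0157
top [ 16. 259.] 74 z 0.065 circ 0.3474 0.6676 0.0164
top [257. 377.] 229 z 0.062 circ 0.041 -0.0002 0.0524
side [248. 172.] 138 z 0.063 circ 0.5259 0.1252 0.031
side [106. 218.] 264 z 0.066 circ 0.0062 -0.0158 0.066
side [270. 273.] 182 z 0.061 circ 0.5479 -0.3302 0.0388
```

View pics/p2.png

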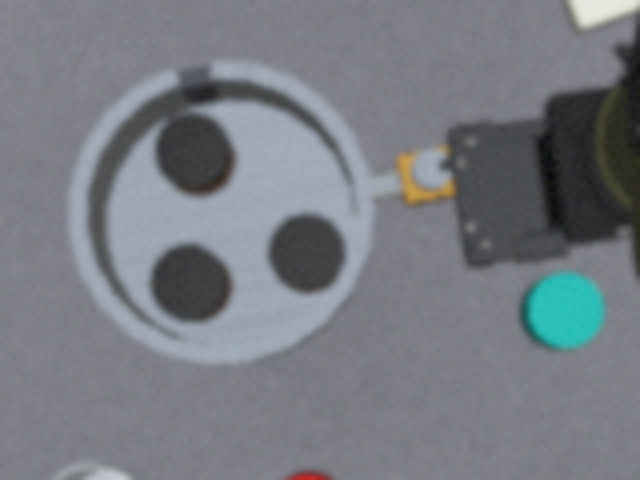

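```bash
python3 -m jog '[[[0.6,-0.33,0.97,0,0],[0.6,-0.33,0.97,0,0],[0.6,-0.33,0.97,0,0],[0.6,-0.33,0.97,0,0],[0.6,-0.33,0.97,0,0],[0.6,0,0,0.8,0],[0.6,0,0,0.8,0],[0.6,0,0,0.5,0],[0.6,0,0,0,0],[0.6,0,0,0,0]]]'
python3 - <<'E'
from h import *
s,r=st()
for n in('side','top'):
    im,d=grab(n); Z=cloud(n,d)
    g=np.array([.5478,-.3298]); rl=np.hypot(Z[...,0]-g[0],Z[...,1]-g[1])
    m=(rl<.125)&(rl>.104)&(im.max(2)<95)&(Z[...,0]>.62)&(abs(Z[...,2]-.018)<.01); p=Z[m]
    if len(p): q=p.mean(0); print(n,'key',len(p),q.round(4),np.degrees(np.arctan2(q[1]-g[1],q[0]-g[0])))
    if n=='side':
        print('tcp px',proj(n,np.array(s['position'])+[0,0,.037]))
        cv2.imwrite('pics/l1.png',cv2.cvtColor(cv2.resize(im[225:305,225:325],None,fx=6,fy=6,interpolation=cv2.INTER_CUBIC),cv2.COLOR_RGB2BGR))
E
```

```text
time: 44.18
position: [0.5489, -0.3279, 0.0818]
tool_rot: [3.128, 0.278, 0.003]
ft_force: [0.5, 0.1, -0.4]
grip_width: 0.602
t 44.175 p [ 0.5489 -0.3279  0.0818] x [0.984 0.176 0.002] y [ 0.176 -0.984  0.001] z [ 0.002 -0.001 -1.   ] F [ 0.5  0.1 -0.4] M [-0.04 -0.04  0.01] w 0.602
side key 12 [ 0.657  -0.3148  0.017 ] 7.8387964351981445
tcp px [269.8306074 260.0249336]
top key 14 [ 0.6552 -0.3045  0.0182] 13.242466783016816
```

View pics/l1.png

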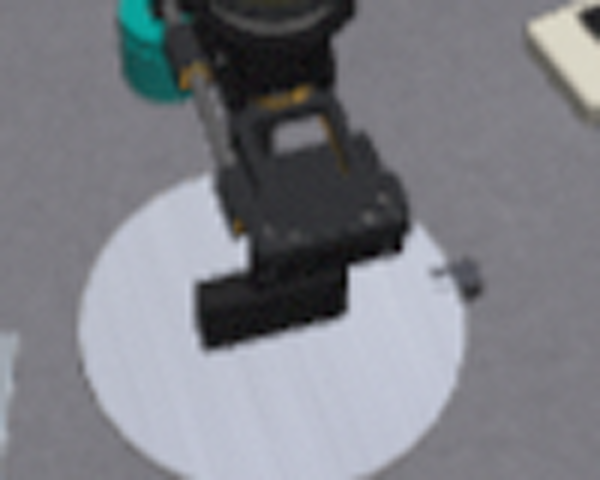

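```bash
python3 -m jog '[[[0.6,-0.03,0.04,0.8,0],[0.6,0,0,0.8,0],[0.6,0,0,0.4,0],[0.6,0,0,0.15,0],[0.6,0,0,0,0],[0.6,0,0,0,0]]]'
python3 -m jog '[[[0.1,0,0,0,0],[0.1,0,0,0,0],[0.1,0,0,0,0],[0.1,0,0,0,0],[0.1,0,0,0,0],[0.1,0,0,0,0],[0.1,0,0,0,0],[0.1,0,0,0,0],[0.1,0,0,0,0]]]' 45
```

```text
time: 45.02
position: [0.5477, -0.3303, -0.0044]
tool_rot: [3.128, 0.277, 0.003]
ft_force: [0.4, 0.2, 0.6]
grip_width: 0.597
time: 46.15
position: [0.5466, -0.3294, -0.0057]
tool_rot: [-3.129, -0.277, 0.0]
ft_force: [-1.3, 3.0, 2.7]
grip_width: 0.225
```

```bash
python3 -m jog '[[[0.1,0,0,-0.3,0],[0.1,0,0,-0.6,0],[0.1,0,0,-0.8,0],[0.1,0,0,-0.8,0],[0.1,0,0,-0.8,0],[0.1,0,0,-0.8,0],[0.1,0,0,-0.4,0],[0.1,0,0,0,0],[0.1,0,0,0,0]]]'
python3 -m jog '[[[0.1,0.1,-0.4,0,0],[0.1,0.2,-0.8,0,0],[0.1,0.22,-0.95,0,0],[0.1,0.22,-0.95,0,0],[0.1,0.23,-0.95,0,0],[0.1,0.23,-0.95,0,0],[0.1,0.23,-0.95,0,0],[0.1,0.23,-0.95,0,0],[0.1,0.23,-0.95,0,0],[0.1,0.23,-0.95,0,0]]]'
python3 -m jog '[[[0.1,0.23,-0.9,0,0],[0.1,0.2,-0.5,0,0],[0.1,0.1,-0.2,0,0],[0.1,0,0,0,-0.6],[0.1,0,0,0,-1],[0.1,0,0,0,-1],[0.1,0,0,0,-1],[0.1,0,0,0,-1],[0.1,0,0,0,-1],[0.1,0,0,0,-1]]]'
```

```text
time: 47.28
position: [0.5456, -0.3295, 0.1723]
tool_rot: [-3.128, -0.277, 0.004]
ft_force: [-0.2, -0.7, -6.3]
grip_width: 0.223
time: 48.52
position: [0.5672, 0.0344, 0.1735]
tool_rot: [-3.129, -0.279, 0.002]
ft_force: [1.4, 0.2, -6.1]
grip_width: 0.224
time: 49.78
position: [0.5775, 0.0974, 0.1737]
tool_rot: [2.92, 1.156, -0.002]
ft_force: [-0.2, 0.5, -5.9]
grip_width: 0.225
```

```bash
python3 -m jog '[[[0.1,0,0,0,-1],[0.1,0,0,0,-1],[0.1,0,0,0,-0.9],[0.1,0,0,0,0],[0.1,0,0,0,0],[0.1,0,0,0,0]]]'
cat > lid.py <<'E'
from h import *
from scipy.spatial import ConvexHull
s,r=st(); p0=np.array(s['position']); yaw=np.degrees(np.arctan2(r[1,0],r[0,0])); print('yaw',yaw)
zt=p0[2]+.0057+.022
def circ(p):
    A=np.c_[2*p[:,:2],np.ones(len(p))]; q=np.linalg.lstsq(A,(p[:,:2]**2).sum(1),rcond=None)[0]; return q[:2].round(4),np.sqrt(q[2]+q[0]**2+q[1]**2).round(4)
for n in('side','top'):
    im,d=grab(n,f'lid_{n}.png'); Z=cloud(n,d); rl=np.hypot(Z[...,0]-p0[0],Z[...,1]-p0[1])
    m=(abs(Z[...,2]-zt)<.012)&(rl<.115)&(im.min(2)>110); p=Z[m]; print(n,len(p),'z',np.median(p[:,2]).round(4))
    A=np.c_[p[:,:2]-p0[:2],np.ones(len(p))]; print(' plane tilt',np.linalg.lstsq(A,p[:,2],rcond=None)[0].round(4))
    a=np.arctan2(p[:,1]-p0[1],p[:,0]-p0[0]); rr=np.hypot(*(p[:,:2]-p0[:2]).T)
    e=np.array([p[(np.abs(a-t)<.05)][rr[np.abs(a-t)<.05].argmax()] for t in np.arange(-3.1,3.1,.1) if (np.abs(a-t)<.05).any() and rr[np.abs(a-t)<.05].max()>.09]); print(' edge',len(e),circ(e) if len(e)>5 else '')
    m=(rl<.125)&(rl>.106)&(im.max(2)<100)&(abs(Z[...,2]-zt)<.02); q=Z[m]
    if len(q): q=np.median(q,0); print(' key',m.sum(),q.round(4),np.degrees(np.arctan2(q[1]-p0[1],q[0]-p0[0])))
E
python3 lid.py
```

```text
time: 50.52
position: [0.578, 0.0981, 0.1741]
tool_rot: [2.753, 1.512, -0.0]
ft_force: [0.5, -0.1, -5.9]
grip_width: 0.228
t 50.525 p [0.578  0.0981 0.1741] x [ 0.537  0.844 -0.   ] y [ 0.844 -0.537  0.   ] z [-0. -0. -1.] F [ 0.5 -0.1 -5.9] M [-0.01 -0.04 -0.03] w 0.228
yaw 57.551248407941664
side 1333 z 0.1993
 plane tilt [ 1.000e-04 -5.500e-03  1.992e-01]
 edge 53 (array([0.5773, 0.0965]), np.float64(0.0999))
top 764 z 0.2012
 plane tilt [-0.0015  0.0084  0.2018]
 edge 15 (array([0.5779, 0.0986]), np.float64(0.1))
```

```bash
python3 -m jog '[[[0.1,-0.04,-0.18,0.3,0],[0.1,0,0,0.5,0],[0.1,0,0,0.5,0],[0.1,0,0,0.4,0],[0.1,0,0,0.2,0],[0.1,0,0,0,0],[0.1,0,0,0,0]]]'
python3 lid.py
```

```text
time: 51.5
position: [0.5718, 0.1011, 0.0989]
tool_rot: [2.752, 1.514, 0.002]
ft_force: [-0.9, 0.2, -4.6]
grip_width: 0.226
t 51.5 p [0.5718 0.1011 0.0989] x [0.536 0.844 0.001] y [ 0.844 -0.536  0.001] z [ 0.001  0.    -1.   ] F [-0.9  0.2 -4.6] M [-0.03 -0.07 -0.04] w 0.226
yaw 57.61194907871205
side 1265 z 0.1242
 plane tilt [ 0.0024 -0.0032  0.1242]
 edge 50 (array([0.5711, 0.099 ]), np.float64(0.0999))
 key 1 [ 0.5602 -0.0048  0.1268] -96.22774145493868
top 628 z 0.1261
 plane tilt [ 0.0034 -0.0016  0.126 ]
 edge 14 (array([0.5712, 0.1036]), np.float64(0.1019))
```

```bash
python3 -m jog '[[[0.1,0,0,0.15,0],[0.1,0,0,0.1,0],[0.1,0,0,0,0],[0.1,0,0,0,0]]]'
python3 -m jog '[[[0.1,0,0,0.08,0],[0.1,0,0,0,0],[0.1,0,0,0,0]]]'
python3 -m jog '[[[0.1,0,0,0.05,0],[0.1,0,0,0,0],[0.1,0,0,0,0]]]'
```

```text
time: 52.1
position: [0.5711, 0.1009, 0.0882]
tool_rot: [-2.753, -1.514, 0.0]
ft_force: [0.3, -0.2, -5.5]
grip_width: 0.226
time: 52.48
position: [0.5711, 0.1008, 0.085]
tool_rot: [2.753, 1.514, -0.0]
ft_force: [-0.4, -0.1, -5.4]
grip_width: 0.227
time: 52.85
position: [0.5714, 0.1007, 0.0835]
tool_rot: [2.752, 1.513, 0.001]
ft_force: [-1.2, -1.6, -0.9]
grip_width: 0.221
```

```bash
python3 -m jog '[[[0.1,0,0,0,0.5],[0.1,0,0,0,0.5],[0.1,0,0,0,0.5],[0.1,0,0,0,0.5],[0.1,0,0,0,0]]]'
python3 -m jog '[[[0.1,0,0,0,0.8],[0.1,0,0,0,0.8],[0.1,0,0,0,0.8],[0.1,0,0,0,0.8],[0.1,0,0,0,0.8],[0.1,0,0,0,0]]]'
python3 -c "
from h import *
st()"
```

```text
time: 53.48
position: [0.5715, 0.1024, 0.0834]
tool_rot: [-2.872, -1.27, -0.003]
ft_force: [-0.6, 1.9, -2.3]
grip_width: 0.225
time: 54.22
position: [0.5718, 0.1015, 0.0834]
tool_rot: [-3.05, -0.753, -0.003]
ft_force: [0.8, 2.5, -2.3]
grip_width: 0.23
t 54.225 p [0.5718 0.1015 0.0834] x [0.885 0.465 0.002] y [ 0.465 -0.885  0.   ] z [ 0.002  0.001 -1.   ] F [ 0.8  2.5 -2.3] M [ 0.53 -0.33  0.11] w 0.23
```

```bash
python3 -m jog '[[[0.1,0,0,0.03,0.6],[0.1,0,0,0,0.6],[0.1,0,0,0,0.6],[0.1,0,0,0,0.4],[0.1,0,0,0,0]]]'
python3 -m jog '[[[0.1,0,0,0,0.15],[0.1,0,0,0,0],[0.1,0,0,0,0.15],[0.1,0,0,0,0],[0.1,0,0,0,0]]]'
python3 -c "
from h import *
s,r=st();print(np.degrees(np.arctan2(r[1,0],r[0,0])))"
```

```text
time: 54.85
position: [0.5717, 0.101, 0.0821]
tool_rot: [-3.108, -0.456, -0.002]
ft_force: [0.5, 2.1, -0.9]
grip_width: 0.226
time: 55.48
position: [0.5704, 0.0999, 0.081]
tool_rot: [3.114, 0.412, -0.003]
ft_force: [-1.3, 0.6, -6.2]
grip_width: 0.224
t 55.475 p [0.5704 0.0999 0.081 ] x [ 0.966  0.26  -0.002] y [ 0.26  -0.966  0.001] z [-0.002 -0.001 -1.   ] F [-1.3  0.6 -6.2] M [ 0.01 -0.02 -0.01] w 0.224
15.06607262584278
```

```bash
python3 -m jog '[[[0.1,0,0,0.04,0.1],[0.1,0,0,0,0]]]'
python3 -m jog '[[[0.1,0,0,0.05,0.1],[0.1,0,0,0,0]]]'
python3 -m jog '[[[0.1,0,0,0.05,0],[0.1,0,0,0,0]]]'
python3 -c "
from h import *
s,r=st();print(np.degrees(np.arctan2(r[1,0],r[0,0])))"
```

```text
time: 55.72
position: [0.5708, 0.1007, 0.0799]
tool_rot: [3.116, 0.399, -0.001]
ft_force: [0.6, -0.5, -5.2]
grip_width: 0.22
time: 55.98
position: [0.5709, 0.1008, 0.078]
tool_rot: [3.118, 0.386, -0.001]
ft_force: [-0.2, 0.4, -6.3]
grip_width: 0.227
time: 56.22
position: [0.5714, 0.1009, 0.0767]
tool_rot: [3.118, 0.386, 0.001]
ft_force: [-0.1, -0.0, -1.6]
grip_width: 0.226
t 56.225 p [0.5714 0.1009 0.0767] x [0.97  0.244 0.   ] y [ 0.244 -0.97   0.   ] z [ 0.001 -0.    -1.   ] F [-0.1 -0.  -1.6] M [-0.09  0.31 -0.  ] w 0.226
14.111422736060007
```

```bash
python3 -m jog '[[[0.1,0,0,0.02,0],[0.1,0,0,0,0],[0.5,0,0,0,0],[0.5,0,0,0,0],[0.5,0,0,0,0],[0.5,0,0,-0.5,0],[0.5,0,0,-1,0],[0.5,0,0,-1,0],[0.5,0,0,-0.5,0],[0.5,0,0,0,0]]]'
python3 -m jog '[[[0,0,1,0,0],[0,0,1,0,0],[0,0,1,0,0],[0,0,1,0,0],[0,0,1,0,0],[0,0,1,0,0],[0,0,0.5,0,0],[0,0,0,0,0]]]'
python3 - <<'E'
from h import *
s,r=st(); c=np.array([.5706,.1003])
for n in('top','side'):
    im,d=grab(n); Z=cloud(n,d); rl=np.hypot(Z[...,0]-c[0],Z[...,1]-c[1])
    p=Z[(rl<.1)&(abs(Z[...,2]-.105)<.015)&(im.min(2)>110)]; A=np.c_[p[:,:2]-c,np.ones(len(p))]; print(n,len(p),'lid top z',np.median(p[:,2]).round(4),'plane',np.linalg.lstsq(A,p[:,2],rcond=None)[0].round(4))
    k=Z[(rl>.107)&(rl<.122)&(im.max(2)<100)&(Z[...,2]>.06)&(Z[...,0]>.62)&(Z[...,1]>.05)]; 
    if len(k): q=k.mean(0); print('key',len(k),q.round(3),np.degrees(np.arctan2(q[1]-c[1],q[0]-c[0])))
    m=(np.hypot(Z[...,0]-.6036,Z[...,1]+.041)<.1)&(im.max(2)<80)&(Z[...,2]>.07)&(Z[...,2]<.1)&(Z[...,1]<-.03);p=Z[m]; print('lever',len(p),p.mean(0).round(3) if len(p) else '')
    cv2.imwrite(f'pics/e_{n}.png',cv2.cvtColor(cv2.resize(im[120:250,170:340],None,fx=4,fy=4,interpolation=cv2.INTER_CUBIC),cv2.COLOR_RGB2BGR))
E
```

```text
time: 57.48
position: [0.5721, 0.1012, 0.1972]
tool_rot: [3.117, 0.386, 0.005]
ft_force: [-0.6, -0.2, -1.1]
grip_width: 0.498
time: 58.48
position: [0.6338, -0.1523, 0.1938]
tool_rot: [-3.117, -0.382, 0.004]
ft_force: [-0.0, -0.2, -0.7]
grip_width: 0.009
t 58.475 p [ 0.6338 -0.1523  0.1938] x [ 0.97   0.242 -0.002] y [ 0.242 -0.97  -0.001] z [-0.002  0.001 -1.   ] F [-0.  -0.2 -0.7] M [ 0.05 -0.05  0.01] w 0.009
top 4116 lid top z 0.1033 plane [-0.0013  0.0012  0.1033]
key 3 [0.679 0.126 0.104] 13.489366373776395
lever 72 [ 0.612 -0.075  0.093]
side 1064 lid top z 0.1016 plane [0.003  0.0028 0.1016]
lever 76 [ 0.615 -0.092  0.09 ]
```

View pics/e_side.png

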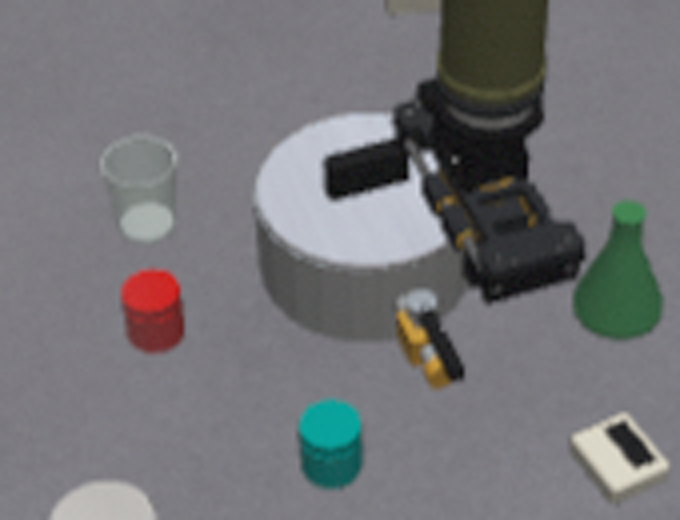

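```bash
python3 -m jog '[[[0,-0.4,-0.7,0,0],[0,-0.39,-0.65,0,0],[0,0,0,0,0],[0,0,0,1,0],[0,0,0,1,0],[0,0,0,1,0],[0,0,0,0.5,0],[0,0,0,0.27,0],[0,0,0,0,0],[0,0,0,0,0]]]' 20
python3 -c "
from h import *
s,r=st();p=np.array(s['position'])[:2]-[.5706,.1003];a=np.radians(13.1);print('pot',p[0]*np.cos(a)+p[1]*np.sin(a),-p[0]*np.sin(a)+p[1]*np.cos(a))"
```

```text
time: 59.82
position: [0.5919, -0.1067, 0.0461]
tool_rot: [3.117, 0.386, 0.004]
ft_force: [0.3, -0.5, -1.2]
grip_width: 0.003
t 59.825 p [ 0.5919 -0.1067  0.0461] x [0.97  0.244 0.002] y [ 0.244 -0.97   0.001] z [ 0.002 -0.001 -1.   ] F [ 0.3 -0.5 -1.2] M [-0.01  0.04 -0.01] w 0.003
pot -0.026129641951217277 -0.20646936285142364
```

```bash
python3 -m jog '[[[0,0.3,0,0.1,0],[0,0.35,0,0,0],[0,0.32,0,0,0],[0,0.39,-0.14,0,0],[0,0.34,-0.23,0,0],[0,0.27,-0.31,0,0],[0,0.14,-0.25,0,0],[0,0,0,0,0],[0,0,0,0,0]]]'
python3 -m jog '[[[0,0,-0.1,0,0],[0,0,0,0,0]]]'
python3 -m jog '[[[0,0,-0.1,0,0],[0,0,0,0,0]]]'
```

```text
time: 60.95
position: [0.6638, -0.0496, 0.041]
tool_rot: [-3.118, -0.386, -0.002]
ft_force: [-0.8, -0.1, -1.1]
grip_width: 0.007
time: 61.2
position: [0.6625, -0.0461, 0.0408]
tool_rot: [3.118, 0.386, 0.001]
ft_force: [0.7, 0.5, 0.8]
grip_width: 0.007
time: 61.45
position: [0.6618, -0.0423, 0.0408]
tool_rot: [3.117, 0.386, 0.001]
ft_force: [1.6, -0.6, 0.2]
grip_width: 0.006
```

```bash
python3 -m jog '[[[0,0,-0.1,0,0],[0,0,0,0,0]]]'
python3 -m jog '[[[0,0,-0.08,0,0],[0,0,0,0,0]]]'
python3 -m jog '[[[0,0,-0.08,0,0],[0,0,0,0,0]]]'
```

```text
time: 61.7
position: [0.6618, -0.0422, 0.0409]
tool_rot: [3.114, 0.382, 0.003]
ft_force: [4.1, -5.6, -1.4]
grip_width: 0.006
time: 61.95
position: [0.6618, -0.0422, 0.041]
tool_rot: [3.111, 0.378, 0.005]
ft_force: [5.3, -10.3, -1.7]
grip_width: 0.007
time: 62.2
position: [0.6618, -0.0422, 0.041]
tool_rot: [3.108, 0.375, 0.006]
ft_force: [6.9, -14.0, -2.4]
grip_width: 0.004
```

```bash
python3 -m jog '[[[0,0,0.5,0,0],[0,0,0.3,-0.3,0],[0,0,0,-1,0],[0,0,0,-1,0],[0,0,0,-1,0],[0,0,1,-0.7,0],[0,0,1,0,0],[0,0,1,0,0],[0,0,1,0,0],[0,0,1,0,0]]]'
python3 -m jog '[[[0,0,1,0,0],[0,0,1,0,0],[0,0,0,0,0],[0,0,0,0,0]]]'
python3 - <<'E'
from h import *
s,r=st(); c=np.array([.5706,.1003])
mar=lambda p: [np.round(x,4).tolist() for x in cv2.minAreaRect(np.ascontiguousarray(p[:,:2],np.float32))]
for n in('top','side'):
    im,d=grab(n); Z=cloud(n,d); rl=np.hypot(Z[...,0]-c[0],Z[...,1]-c[1])
    p=Z[(rl<.1)&(abs(Z[...,2]-.105)<.015)&(im.min(2)>110)]; A=np.c_[p[:,:2]-c,np.ones(len(p))]; print(n,len(p),'lid top z',np.median(p[:,2]).round(4),'plane',np.linalg.lstsq(A,p[:,2],rcond=None)[0].round(4))
    k=Z[(rl>.105)&(rl<.122)&(im.max(2)<100)&(Z[...,2]>.06)&(Z[...,0]>.62)&(Z[...,1]>.05)]
    if len(k): q=k.mean(0); print('key',len(k),q.round(3),np.degrees(np.arctan2(q[1]-c[1],q[0]-c[0])))
    m=(np.hypot(Z[...,0]-.65,Z[...,1]+.03)<.07)&(im.max(2)<80)&(Z[...,2]>.07)&(Z[...,2]<.1)&(rl>.108);p=Z[m]; print('lever',len(p),mar(p),'dir from hub',np.degrees(np.arctan2(p[:,1].mean()+.041,p[:,0].mean()-.6036)))
    cv2.imwrite(f'pics/f_{n}.png',cv2.cvtColor(im,cv2.COLOR_RGB2BGR))
E
```

```text
time: 63.45
position: [0.716, -0.2571, 0.2015]
tool_rot: [-3.116, -0.388, -0.001]
ft_force: [0.9, 0.1, -0.7]
grip_width: 0.006
time: 63.95
position: [0.7354, -0.3329, 0.2008]
tool_rot: [-3.115, -0.388, -0.001]
ft_force: [0.0, 0.9, 0.5]
grip_width: 0.007
t 63.95 p [ 0.7354 -0.3329  0.2008] x [0.969 0.245 0.001] y [ 0.245 -0.969 -0.002] z [ 0.     0.002 -1.   ] F [0.  0.9 0.5] M [ 0.    0.05 -0.04] w 0.007
top 4121 lid top z 0.1033 plane [0.     0.0006 0.1034]
key 19 [0.678 0.128 0.104] 14.488564914114892
lever 114 [[0.6525, -0.027], [0.0687, 0.0117], 13.0385] dir from hub 16.4070145272009
side 1355 lid top z 0.1015 plane [0.0019 0.0015 0.1014]
key 9 [0.68  0.122 0.099] 11.169608207767434
lever 89 [[0.6523, -0.0313], [0.0722, 0.0199], 13.6284] dir from hub 10.66849008039082
```

View pics/f_top.png

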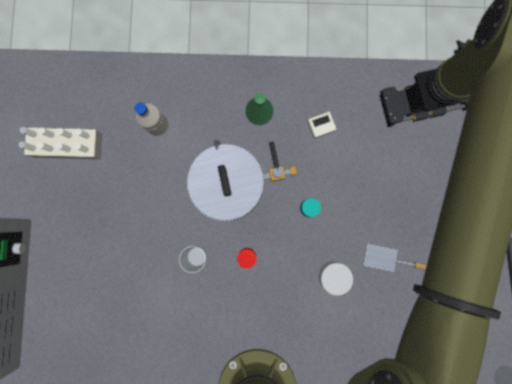

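Top view: the lid is home (key at (217,144)), the lever at (275,155) is shut at 13°, and the bystanders are at their old pixels. I'm handing in.

```bash
python3 -c "
from bench import job
print(job.close_job())"
```

```text
the job is handed in; nothing more can be done
None
```

The job is done and handed in at about 64 s, with no verdict reported. In order:

1. I opened the vent to its stop.
2. I stood all three amber jars upright in the chamber. No fourth jar was seen.
3. I laid the lid on the rim about 44° from the notch and turned it with light force (under about 7 N) until the key dropped in.
4. I then pushed the vent shut to its stop (about 15 N).

**Last checks:**
- **Lid:** the plate top is level at 103 mm (top camera) and 101.5 mm (side camera), against 104 mm expected. The key is at 14° and 11° in the two views, with the notch at about 13°.
- **Vent:** the lever lies at 13.0° and 13.6°, against the pot's yaw of about 13.1°, so it is shut.
- **Bystanders:** in the last top view they were at their old pixels. The spatula's handle was partly hidden by the arm.

**What disagreed:**
- **Tool height:** the reported TCP height was about 37 mm below the true fingertips. My first vent push passed over the lever without touching it. I measured the offset by camera and by touching the bench (a 16 N press), then allowed for it.
- **Moved jar:** one jar already in the chamber shifted about 25 mm before the third was placed. It stayed upright with enough room, so I left it.

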